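# Load the soil jar in the end-over-end shaker and lock its clamp

### The arm

A 7-joint arm with a two-finger parallel gripper is mounted at the origin on a cart in front of the work surface, level with it; the furniture and walls round the work are solid. World frame = base frame: x ahead of the robot, y to its left, z up, the work surface at z = 0. Lengths are in m, angles in rad, forces in N, time in s.
With the tool pointing down it reaches from about 0.4 to 0.875 m from the base axis. Payload 19.3 kg.
Tool frame: the origin (TCP) lies on the centre line of the jaws, within the pads' length; the fingertips stand 14 mm ahead of it and the grasp point (between the pads) lies 5 mm behind it; x points along the fingers, y is the direction in which the jaws open and shut, and the axes are right-handed (so a half turn about x gives the same grasp; the last joint's range is limited). The gripper opens to 85 mm and grips with 20 to 120 N. Pads are 22 mm wide; open, the fingers measure 114 mm over their backs; the gripper's body (76 mm by 85 mm) begins 54 mm behind the grasp point. The pads swing forward as they close: fully open they stand 13 mm farther back than shut.
Start: joints at [-1.345, 0.521, -0.036, 1.599, 0.021, 1.021, -0.113], TCP at [0.182, 0.598, 0.221] pointing down, gripper open.
Joint ranges: [-2.91, 2.91], [-0.3, 2.13], [-1.5, 1.42], [0.17, 2.43], [-1.26, 4.41], [0.16, 1.93], [-2.52, 2.52]. Speed limits (rad/s): [1.89, 1.89, 2.39, 2.39, 3.01, 3.01, 3.01].

### API

Orientations are given as [roll, pitch, yaw] about the fixed x, y, z axes, in that order (R = Rz(yaw) Ry(pitch) Rx(roll)).
In Python, from workcell import monitor, optics, bot gives the robot as it stands.
- The arm moves only by the tool arm_command, never from a script. Its arguments are lists of equal length, an entry for each row: "delta_pos": the shift along the tool's x, y, z as a fraction of full scale, a list of three; "rotation": the turn, a rotation vector about the tool's x, y, z as a fraction of full scale, a list of three. In form: {"delta_pos": [[dx, dy, dz], ...], "rotation": [[wx, wy, wz], ...]}. A call has 1 to 10 rows; each row shifts and turns the pose as measured when the row begins, along the tool's axes as they then stand; what a row does not reach is not made up. Full scale, the value 1, is 30 mm for a shift and 6 degrees for a turn. A row lasts 1/10 s, in which the tool goes at most 50 mm and 8.59 degrees, less where a joint would pass 70% of its speed; a pose out of reach is approached as far as the arm can. A call with a number of a shift or a turn outside -1 to 1 is refused whole. A call with a gripper value outside its range is refused whole. "gripper" is the closure, from -1 (fully open) to 1 (shut), so that 0 is half open, set as the call begins (left out, the last holds). The fingers move at their own pace and stop on an object; "grip_force" is the grip in N (left out, the last holds). Time passes only in rows, so rows that do not move let the fingers close. It gives the time, the measured TCP pose, the force and the opening at its end, in the units of the state.
- monitor.observe(): the state, without advancing time (a new reading comes with each control period).
- optics.grab_frame(name): name is "scene" or "top" or "wrist"; returns the picture (480x640x3 uint8, red, green, blue); there is no depth.
- optics.camera_params(name): a dict with "fx", "fy", "cx", "cy" (pixels), "origin" and "rotation" of the camera in the world. Camera axes: x right, y down, z forward; pixel columns grow to the right and rows downward; lengths in m; the calibration is good to about 2 mm. A picture is of the moment at which its call begins: read the wrist's pose just before it. camera_params takes no time and is no camera call; for the wrist camera it gives the pose at the moment of the call.
- bot.job_done(): hands the job in, once; it reports no verdict.
The state is a dict: "clock": time; "qpos": joint angles; "qd": joint speeds; "joint_efforts": joint torques, N m; "position": TCP position; "tool_rot": TCP orientation; "force": force on the tool from outside, world axes, zero at the start; "moment": the same for the moment, N m; "grip_width": finger opening in m.
Only numpy, scipy, OpenCV 4.12 (cv2) and the standard library are available. Lean on these libraries where they do the work, as an engineer would, in place of code of your own. Each camera call takes 0.05 s, during which the arm holds its last target. There are 200 camera calls.

### The job

Load the sample jar that stands on the worktop into the cup of the end-over-end shaker, which was left stopped at a slant: set it down squarely on the bottom of the cup, cap outward, without letting it drop, and let it go. Then swing the toggle clamp over by its black handle so that the rubber pad presses on the jar's cap, and push the handle through its resistance until it locks past dead centre and stays by itself. Do not disturb the tins, the weight or the wash bottle.

Things in the scene. Friction and masses are not known exactly. Their poses are not given: they have to be found in the camera images.
- jar: clear screw-capped sample jar with brown soil in it, a plain cylinder 62 mm in diameter and 78 mm high, 0.15 to 0.31 kg, standing upright on the worktop in front of the robot; origin at the centre of its underside, z up through the cap. The cap is fixed and needs no work.
- shaker: grey stand of the end-over-end jar shaker, fixed: base plate and, at its left, a gear housing 246 mm high whose shaft carries the steel cradle at 190 mm height. Origin on the worktop below the cradle's middle; x away from the robot, y left to the housing, whose wall begins at y = 84 mm. The cradle leans toward the robot by 0.36 to 0.56 rad; a self-locking gear holds it.
- cup (a point): centre of the floor of the cradle's round aluminium cup: inside 67 mm wide, 24 mm deep, upper edge flared. z points square out of its mouth (axis of a seated jar), x up the slope away from the robot, y level to the left. In these axes: steel cheek at y = 56 mm, up to z = 64 mm; post of the clamp, 40 x 46 mm, at y = -75 mm, up to z = 61 mm; nothing beside the cup along x.
- grip (a point): middle of the black round grip (18 mm thick) of the clamp handle, 82 mm from its pivot pin; the grip runs from 42 to 109 mm. z runs along the handle to its free end, x is parallel to the pins and to the cup's x: the handle swings in the cup's y-z plane. Open (start) it points roughly along the cup's -y; locked it stands along the cup's +z, this point 170 mm above the cup floor.
- handle_pivot (a point): centre of the handle's lower pivot pin, by which it is hinged on the clamp arm; same axes as grip. It rides on the arm, 17 mm from the arm's fixed pivot, which lies at y = -75 mm, z = 96 mm in the cup's axes. Swinging the handle up toward the jar (about 2 rad, turning about the cup's -x) brings the arm over; the grip point runs nearly on a circle (66 to 76 mm) about that fixed pivot.
- clamp_arm (a joint): angle of the clamp arm that carries the pad, rad: about 0.08 = down on the jar, 1.68 = fully open (the start). Moved by the handle through the toggle linkage
- clamp_link (a joint): angle of the toggle's link plate, rad: 0.932 = fully open (the start), 0.15 = dead centre, 0 = locked against its stop past dead centre. In the handle's last 0.6 rad the pad's spring resists with up to 8 N at the middle of the grip, until dead centre, 0.21 rad short of the stop; let go before that, it springs back.
- clamp_pad: black rubber pad, 27 mm in diameter, under the tip of the clamp arm, on a spring that gives up to 13 mm; origin at the centre of its lower face, 75 mm from the arm's pivot. Down on a seated jar it presses the middle of the cap with about 20 N.
- tin_a: bystander: open spun-aluminium moisture tin, 63 mm across, 41 mm high; origin at the centre of its underside
- tin_b: bystander: open spun-aluminium moisture tin, 63 mm across, 41 mm high; origin at the centre of its underside
- weight: bystander: brass 500 g calibration weight, 38 mm across, 52 mm high, with a knob on top; origin at the centre of its underside
- wash_bottle: bystander: white wash bottle with bent spout, 62 mm across the body, 193 mm high, at the back beside the black timer box; origin at the centre of its underside

How it is judged:
On the way:
1. the jar stands squarely on the floor of the cup, let go, with the clamp still open (x of jar in the frame of cup between -0.006 and 0.006 m and y of jar in the frame of cup between -0.006 and 0.006 m and z of jar in the frame of cup between -0.004 and 0.004 m and angle between the z axis of jar and the z axis of cup, either way round below 0.08 rad and contact force between the fingers and jar below 0.2 N and value of joint clamp_arm above 0.5 rad), for 0.2 s.
At the end, for the whole second after the job is handed in: The jar stands in the shaker's cup, its underside within 6 mm of the middle and 4 mm of the floor, its axis within 0.08 rad of the cup's; the toggle is locked past dead centre (link within 0.05 rad of its stop), the pad presses on the cap with more than 10 N, and all is at rest (x of jar in the frame of cup between -0.006 and 0.006 m and y of jar in the frame of cup between -0.006 and 0.006 m and z of jar in the frame of cup between -0.004 and 0.004 m and angle between the z axis of jar and the z axis of cup, either way round below 0.08 rad and value of joint clamp_link below 0.05 rad and contact force between clamp_pad and jar above 10 N and linear speed of jar below 0.01 m/s); the robot touches nothing.
It fails at once if the jar falls (moves faster than 0.45 m/s while no finger holds it) (contact force between the fingers and jar below 0.1 N and linear speed of jar above 0.45 m/s).
It fails at once if the jar is laid or knocked over (more than 1.2 rad from upright) (angle between jar's own z axis and vertical above 1.2 rad).
It fails at once if a bystander is shifted by more than 20 mm (distance of any of tin_a, tin_b, weight, wash_bottle from where it was at the start of the episode above 0.02 m).
It also fails if it takes over 64 s, if anything falls off the work surface, if the arm or the gripper's body presses on something with over 40 N, if the wrist force passes 120 N, or if a joint passes its speed limit or range.

## Working session

There is one attempt and no reset: what is moved stays moved. The work goes in short steps, Python scripts to look and compute and a tool call to move; the robot and the scene stay as the last step left them, time stands still between calls to the robot, and variables do not carry over. Pictures are saved under pics/ and viewed, about 8 in all and at most 12, crops included, and the job is handed in when it is done.

Besides the shell and the picture viewer there is one more tool, called by a JSON object that holds its "method" and its "body". arm_command: Moves the arm, as the interface text tells. Its arguments: {"type":"object","properties":{"delta_pos":{"type":"array","items":{"type":"array","items":{"type":"number"}}},"rotation":{"type":"array","items":{"type":"array","items":{"type":"number"}}},"gripper":{"type":"number"},"grip_force":{"type":"number"}},"required":["delta_pos","rotation"]}

```bash
mkdir -p pics; ls; python3 - <<'E'
from workcell import monitor, optics, bot
import cv2,json,numpy as np
s=monitor.observe(); print({k:np.round(v,3).tolist() for k,v in s.items()})
for n in("scene","top","wrist"):
    p=optics.camera_params(n); print(n,{k:np.round(v,4).tolist() for k,v in p.items()})
    im=optics.grab_frame(n); cv2.imwrite(f"pics/{n}0.png",im[:,:,::-1])
E
```

```text
pics
{'clock': 0.0, 'qpos': [-1.345, 0.522, -0.036, 1.6, 0.021, 1.021, -0.113], 'qd': [0.001, 0.0, -0.0, -0.001, 0.0, 0.002, 0.001], 'joint_efforts': [0.001, -92.709, 1.98, -36.993, 0.018, 0.008, -0.0], 'position': [0.182, 0.598, 0.221], 'tool_rot': [-1.499, 1.57, -1.795], 'force': [0.84, -0.28, 0.439], 'moment': [-0.02, 0.012, -0.023], 'grip_width': 0.085}
scene {'fx': 526.6632, 'fy': 526.6632, 'cx': 326.1203, 'cy': 239.9981, 'origin': [-0.373, -0.7317, 0.7908], 'rotation': [-2.0389, 0.002, -0.8684]}
top {'fx': 467.4309, 'fy': 467.4309, 'cx': 320.0697, 'cy': 238.054, 'origin': [0.4266, 0.0129, 1.5679], 'rotation': [-3.0854, -0.0082, -1.5425]}
wrist {'fx': 405.4228, 'fy': 405.4228, 'cx': 318.027, 'cy': 238.9593, 'origin': [0.1063, 0.621, 0.3734], 'rotation': [2.8282, 0.0015, 1.2751]}
```

View pics/scene0.png

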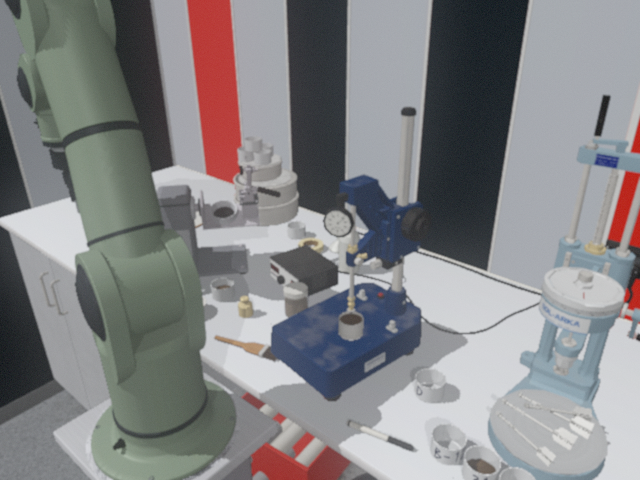

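View pics/top0.png

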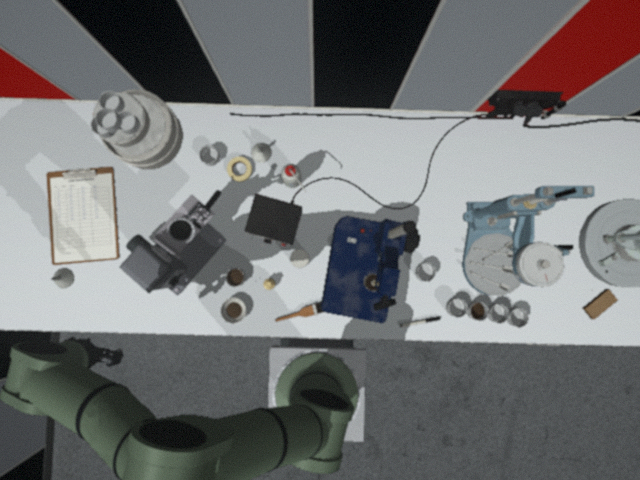

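The shaker is at top (180,245), the jar probably at top (300,257) and scene (297,300), the weight at top (268,283), and the tins at top (235,277) and (235,308). I'll zoom in to confirm.

```bash
python3 - <<'E'
import cv2,numpy as np
t=cv2.imread("pics/top0.png")[180:330,110:320]; t=cv2.resize(t,None,fx=3.8,fy=3.8,interpolation=cv2.INTER_CUBIC)
cv2.imwrite("pics/c1.png",t)
a=cv2.imread("pics/scene0.png")[130:330,150:350]; a=cv2.resize(a,None,fx=2.0,fy=2.0*1,interpolation=cv2.INTER_CUBIC)
w=cv2.resize(cv2.imread("pics/wrist0.png"),(400,300))
o=np.zeros((400,800,3),np.uint8); o[:400,:400]=a; o[:300,400:]=w
cv2.imwrite("pics/c2.png",o)
E
```

```text
(no output)
```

View pics/c1.png

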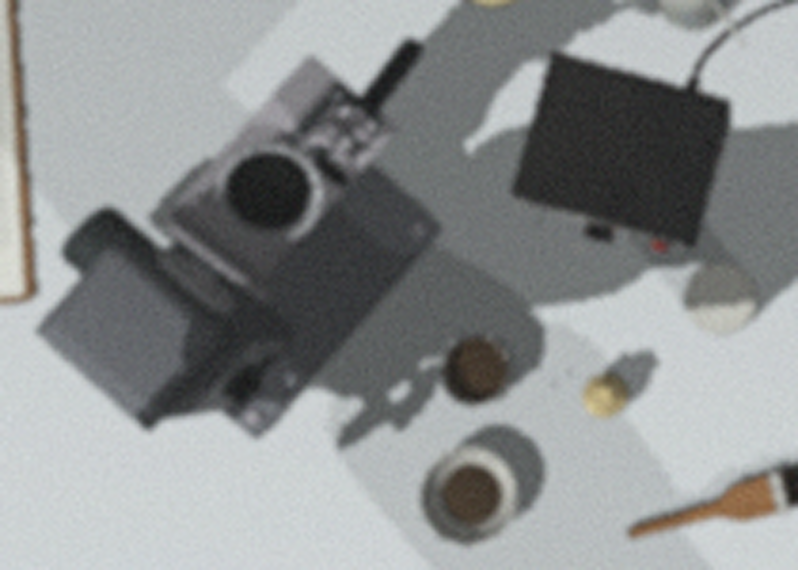

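View pics/c2.png

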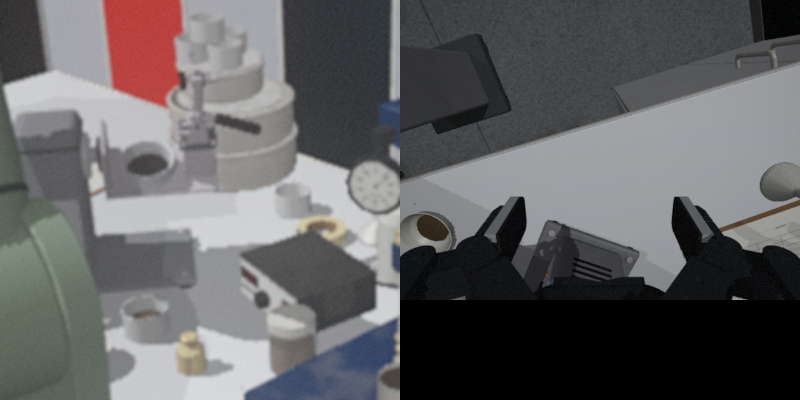

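```bash
cat > h.py <<'E'
from workcell import monitor, optics, bot
import numpy as np, cv2
from scipy.spatial.transform import Rotation as Ro
def RM(e): return Ro.from_euler('xyz',e).as_matrix()
def ray(p,uv):
    d=RM(p['rotation'])@np.array([(uv[0]-p['cx'])/p['fx'],(uv[1]-p['cy'])/p['fy'],1.]); return np.array(p['origin']),d/np.linalg.norm(d)
def plane(p,uv,z):
    o,d=ray(p,uv); return o+d*(z-o[2])/d[2]
def tri(*obs):
    A=np.zeros((3,3));b=np.zeros(3);rs=[ray(p,u) for p,u in obs]
    for o,d in rs: M=np.eye(3)-np.outer(d,d);A+=M;b+=M@o
    x=np.linalg.solve(A,b); return x,[round(float(np.linalg.norm(np.cross(x-o,d))),4) for o,d in rs]
def proj(p,X):
    c=RM(p['rotation']).T@(np.asarray(X)-p['origin']); return np.array([p['fx']*c[0]/c[2]+p['cx'],p['fy']*c[1]/c[2]+p['cy']])
E
python3 - <<'E'
from h import *
np.set_printoptions(precision=4,suppress=True)
T=optics.camera_params('top');S=optics.camera_params('scene')
c=lambda x,y:(110+x/3.8,180+y/3.8); s=lambda x,y:(150+x/2,130+y/2)
print('jar cap',tri((T,c(722,297)),(S,s(293,318))),plane(T,c(722,297),.078))
print('cup rim',tri((T,c(270,190)),(S,s(148,160))))
print('handle tip',tri((T,c(412,48)),(S,s(255,128))))
print('handle st',tri((T,c(372,105)),(S,s(220,120))))
a=plane(T,c(440,228),.015);b=plane(T,c(258,437),.015);d=b-a;print('base yaw',a,b,np.arctan2(-d[0],d[1]))
print('tinA',plane(T,c(475,370),.041),'tinB',plane(T,c(472,492),.041),'wt',plane(T,c(605,395),.052))
st=monitor.observe();R=RM(st['tool_rot']);print(R)
W=optics.camera_params('wrist');print('cam in tool',R.T@(np.array(W['origin'])-st['position']));print(R.T@RM(W['rotation']))
E
```

```text
jar cap (array([0.446 , 0.0642, 0.0752]), [0.0016, 0.0016]) [0.4449 0.0652 0.078 ]
cup rim (array([0.5183, 0.4194, 0.1704]), [0.0008, 0.0008])
handle tip (array([0.6268, 0.3025, 0.2177]), [0.0005, 0.0005])
handle st (array([0.5802, 0.326 , 0.2383]), [0.001, 0.001])
base yaw [0.4989 0.3156 0.015 ] [0.3129 0.4659 0.015 ] 0.8908172101956843
tinA [0.377  0.2758 0.041 ] tinB [0.2733 0.2743 0.041 ] wt [0.3593 0.1628 0.052 ]
[[-0.0002  0.2915  0.9566]
 [-0.0008  0.9566 -0.2915]
 [-1.     -0.0008  0.    ]]
cam in tool [-0.1528  0.0002 -0.0794]
[[ 0.0005 -0.3082  0.9513]
 [ 1.      0.0002 -0.0005]
 [-0.0001  0.9513  0.3082]]
```

```bash
cat >> h.py <<'E'
def Rtool(tx,ty):
    tx=np.array(tx,float);tx/=np.linalg.norm(tx);ty=np.array(ty,float);ty-=tx*(ty@tx);ty/=np.linalg.norm(ty)
    return np.column_stack([tx,ty,np.cross(tx,ty)])
def plan(P=None,R=None,step=.9,n=None):
    s=monitor.observe();p=np.array(s['position']);R0=RM(s['tool_rot'])
    P=p if P is None else np.array(P);R=R0 if R is None else R
    rv=Ro.from_matrix(R0.T@R).as_rotvec();d=P-p
    n=n or max(1,int(np.ceil(max(np.linalg.norm(d)/.03/step,np.abs(rv).max()/np.radians(6)/step))))
    dp=[];
    for i in range(n):
        Ri=R0@Ro.from_rotvec(rv*i/n).as_matrix(); dp.append(np.round(Ri.T@d/n/.03,2).tolist())
    print('n',n,'dist',np.round(d,4),'clk',s['clock']);print(dp);print('rot/row',np.round(rv/n/np.radians(6),2).tolist())
def cupframe(yaw,t):
    x=np.array([np.cos(yaw)*np.cos(t),np.sin(yaw)*np.cos(t),np.sin(t)]);y=np.array([-np.sin(yaw),np.cos(yaw),0]);return np.column_stack([x,y,np.cross(x,y)])
def snap(n,name):
    p=optics.camera_params(n);im=optics.grab_frame(n)[:,:,::-1].copy();cv2.imwrite(f'pics/{name}.png',im)
    import pickle;pickle.dump(p,open(f'pics/{name}.pkl','wb'));return p,im
E
python3 - <<'E'
from h import *
C=cupframe(.89,.46);print(C)
P=np.array([.518,.419,.17])+.13*C[:,2]
print(P);plan([.182,.598,.34]);plan(P+[0,0,.0],Rtool(-C[:,2],C[:,0]))
E
```

```text
[[ 0.56398622 -0.77707175 -0.27942628]
 [ 0.69629708  0.62941203 -0.34497953]
 [ 0.44394811  0.          0.8960525 ]]
[0.48167458 0.37415266 0.28648682]
n 5 dist [-1.000e-04  4.000e-04  1.193e-01] clk 0.15
[[-0.8, 0.0, -0.0], [-0.8, 0.0, -0.0], [-0.8, 0.0, -0.0], [-0.8, 0.0, -0.0], [-0.8, 0.0, -0.0]]
rot/row [0.0, 0.0, 0.0]
n 15 dist [ 0.2995 -0.2235  0.0658] clk 0.15
[[-0.15, -0.28, 0.78], [-0.15, -0.26, 0.79], [-0.15, -0.23, 0.8], [-0.15, -0.21, 0.8], [-0.16, -0.18, 0.81], [-0.16, -0.16, 0.81], [-0.16, -0.13, 0.82], [-0.15, -0.11, 0.82], [-0.15, -0.08, 0.83], [-0.15, -0.06, 0.83], [-0.15, -0.03, 0.83], [-0.14, -0.01, 0.83], [-0.14, 0.02, 0.83], [-0.13, 0.05, 0.83], [-0.12, 0.07, 0.83]]
rot/row [0.24, -0.06, 0.29]
```

{"method": "arm_command", "body": {"delta_pos": [[-0.9, 0, 0], [-0.9, 0, 0], [-0.9, 0, 0], [-0.9, 0, 0], [-0.9, 0, 0], [0, 0, 0]], "rotation": [[0, 0, 0], [0, 0, 0], [0, 0, 0], [0, 0, 0], [0, 0, 0], [0, 0, 0]], "gripper": -1}}

```text
clock: 0.75
position: [0.1819, 0.5966, 0.3585]
tool_rot: [-1.507, 1.565, -1.802]
force: [0.2, 1.3, -0.1]
grip_width: 0.0853
```

```bash
python3 - <<'E'
from h import *
C=cupframe(.89,.46)
P=np.array([.518,.419,.17])+.13*C[:,2]
plan(P+[0,0,.02],Rtool(-C[:,2],C[:,0]),n=18)
E
```

```text
n 18 dist [ 0.2998 -0.2225 -0.0521] clk 0.75
[[0.1, -0.23, 0.65], [0.1, -0.22, 0.66], [0.09, -0.21, 0.66], [0.09, -0.2, 0.66], [0.09, -0.19, 0.67], [0.09, -0.17, 0.67], [0.09, -0.16, 0.67], [0.09, -0.15, 0.68], [0.09, -0.14, 0.68], [0.09, -0.13, 0.68], [0.09, -0.11, 0.68], [0.09, -0.1, 0.69], [0.09, -0.09, 0.69], [0.09, -0.08, 0.69], [0.09, -0.06, 0.69], [0.09, -0.05, 0.69], [0.09, -0.04, 0.69], [0.1, -0.03, 0.69]]
rot/row [0.2, -0.05, 0.24]
```

{"method": "arm_command", "body": {"delta_pos": [[0.1, -0.23, 0.65], [0.1, -0.22, 0.66], [0.1, -0.21, 0.66], [0.1, -0.2, 0.66], [0.1, -0.19, 0.67], [0.1, -0.17, 0.67], [0.1, -0.16, 0.67], [0.1, -0.15, 0.68], [0.1, -0.14, 0.68], [0.1, -0.13, 0.68]], "rotation": [[0.2, -0.05, 0.24], [0.2, -0.05, 0.24], [0.2, -0.05, 0.24], [0.2, -0.05, 0.24], [0.2, -0.05, 0.24], [0.2, -0.05, 0.24], [0.2, -0.05, 0.24], [0.2, -0.05, 0.24], [0.2, -0.05, 0.24], [0.2, -0.05, 0.24]]}}

```text
clock: 1.75
position: [0.3513, 0.468, 0.3197]
tool_rot: [1.463, 1.317, 0.954]
force: [0.9, 0.8, -0.7]
grip_width: 0.085
```

{"method": "arm_command", "body": {"delta_pos": [[0.1, -0.11, 0.68], [0.1, -0.1, 0.69], [0.1, -0.09, 0.69], [0.1, -0.08, 0.69], [0.1, -0.06, 0.69], [0.1, -0.05, 0.69], [0.1, -0.04, 0.69], [0.1, -0.03, 0.69], [0, 0, 0], [0, 0, 0]], "rotation": [[0.2, -0.05, 0.24], [0.2, -0.05, 0.24], [0.2, -0.05, 0.24], [0.2, -0.05, 0.24], [0.2, -0.05, 0.24], [0.2, -0.05, 0.24], [0.2, -0.05, 0.24], [0.2, -0.05, 0.24], [0, 0, 0], [0, 0, 0]]}}

```text
clock: 2.75
position: [0.4895, 0.3589, 0.2881]
tool_rot: [1.552, 1.113, 0.857]
force: [0.8, -0.1, -0.9]
grip_width: 0.085
```

```bash
python3 - <<'E'
from h import *
snap('wrist','w1')
C=cupframe(.89,.46)
plan(np.array([.518,.419,.17])+.13*C[:,2]+[0,0,.02],Rtool(-C[:,2],C[:,0]))
E
```

```text
n 1 dist [-0.0078  0.0153  0.0184] clk 2.8
[[-0.46, 0.47, -0.52]]
rot/row [-0.1, 0.14, 0.02]
```

View pics/w1.png

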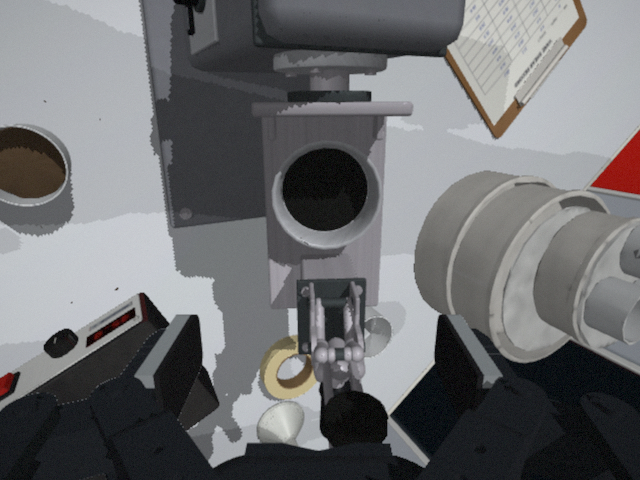

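Clear view of the cup: rim centre near (327,197), cheek top edge at row 107 from column 253 to 411, clamp at (340,350), handle end at (352,415). I'll take two shifted views for triangulation.

{"method": "arm_command", "body": {"delta_pos": [[-0.5, -0.7, -0.4], [0, -0.7, 0], [0, -0.7, 0], [0, 0, 0], [0, 0, 0]], "rotation": [[0, 0, 0], [0, 0, 0], [0, 0, 0], [0, 0, 0], [0, 0, 0]]}}

```text
clock: 3.3
position: [0.4355, 0.3205, 0.2733]
tool_rot: [1.551, 1.114, 0.865]
force: [0.5, 0.1, 0.6]
grip_width: 0.0858
```

```bash
python3 - <<'E'
from h import *
snap('wrist','w2')
E
```

{"method": "arm_command", "body": {"delta_pos": [[0, 0.8, 0], [0, 0.8, 0], [0, 0.8, 0], [0, 0.8, 0], [0, 0, 0], [0, 0, 0]], "rotation": [[0, 0, 0], [0, 0, 0], [0, 0, 0], [0, 0, 0], [0, 0, 0], [0, 0, 0]]}}

```text
clock: 3.95
position: [0.4923, 0.3938, 0.3179]
tool_rot: [1.55, 1.114, 0.867]
force: [-0.0, -0.5, -0.9]
grip_width: 0.0857
```

```bash
python3 - <<'E'
from h import *
snap('wrist','w3')
ims=[cv2.imread(f'pics/w{i}.png') for i in(2,3)]
o=np.hstack([i[20:400,140:540] for i in ims]);cv2.imwrite('pics/w23.png',o)
E
```

```text
(no output)
```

View pics/w23.png

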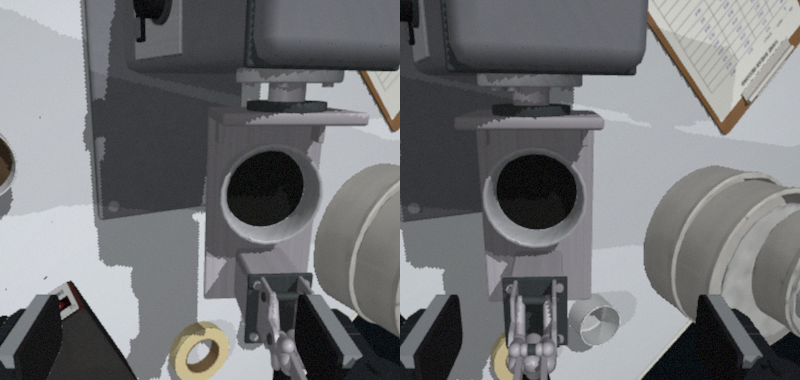

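```bash
cat > fit.py <<'E'
from h import *
import pickle
from scipy.optimize import least_squares
np.set_printoptions(precision=4,suppress=True)
names=['w1','w2','w3'];seed=[(325,190),(405,208),(277,212)]
ps=[pickle.load(open(f'pics/{n}.pkl','rb')) for n in names];rays=[];cs=[]
for n,p,sd in zip(names,ps,seed):
    g=cv2.GaussianBlur(cv2.cvtColor(cv2.imread(f'pics/{n}.png'),cv2.COLOR_BGR2GRAY),(5,5),0)
    m=(g<65).astype(np.uint8);k,lab=cv2.connectedComponents(m);m=(lab==lab[sd[1],sd[0]]).astype(np.uint8)
    c=max(cv2.findContours(m,0,cv2.CHAIN_APPROX_NONE)[0],key=cv2.contourArea)
    e=cv2.fitEllipse(c);print(n,e);cs.append(e[0])
    v=c[:,0,:];v=v[v[:,1]>e[0][1]-.5*e[1][0]*.6]
    rays.append([ray(p,q+np.array([0,0.])) for q in v])
print('tri',tri(*zip(ps,cs)))
def res(q,yaw=.89):
    r=[];C=cupframe(yaw,q[3])
    for R in rays:
        for o,d in R:
            X=o+d*((q[:3]-o)@C[:,2])/(d@C[:,2])-q[:3];r.append(np.hypot(X@C[:,0],X@C[:,1])-q[4])
    return np.array(r)
f=least_squares(res,[.527,.43,.15,.46,.0335],loss='soft_l1',f_scale=.001);print(f.x,'rms',np.sqrt(np.mean(f.fun**2)))
f2=least_squares(lambda q:res([*q,.0335]),[.527,.43,.15,.46],loss='soft_l1',f_scale=.001);print(f2.x,np.sqrt(np.mean(f2.fun**2)))
L=tri((ps[0],(253,108)),(ps[1],(349,133)),(ps[2],(195,139)));Rr=tri((ps[0],(411,108)),(ps[1],(508,139)),(ps[2],(344,140)))
d=Rr[0]-L[0];print(L,Rr,np.linalg.norm(d),'yaw',np.arctan2(d[1],d[0]),'tilt',np.arctan2(d[2],np.hypot(*d[:2])))
E
python3 fit.py
```

```text
w1 ((324.7891845703125, 188.08045959472656), (82.80734252929688, 85.72686004638672), 79.30351257324219)
w2 ((405.4077453613281, 207.7144775390625), (70.50174713134766, 81.08566284179688), 49.35353469848633)
w3 ((276.0770263671875, 210.227294921875), (74.81275177001953, 82.14939880371094), 104.62015533447266)
tri (array([0.5178, 0.4255, 0.159 ]), [0.0003, 0.0004, 0.0002])
[0.5192 0.4259 0.1574 0.3389 0.032 ] rms 0.0006541356774258973
[0.5198 0.4277 0.1555 0.2226] 0.0009911886327034862
(array([0.4363, 0.4179, 0.1676]), [0.0024, 0.0014, 0.0017]) (array([0.4863, 0.4783, 0.228 ]), [0.0007, 0.0008, 0.0012]) 0.09898463765867088 yaw 0.8802603230885883 tilt 0.6557999543969918
```

```bash
python3 - <<'E'
import cv2,numpy as np
o=[cv2.resize(cv2.imread(f'pics/{n}.png')[v:v+50,u:u+200],None,fx=4,fy=4,interpolation=cv2.INTER_CUBIC) for n,u,v in(('w1',235,90),('w2',335,110),('w3',180,110))]
cv2.imwrite('pics/ck.png',np.vstack(o))
E
```

```text
(no output)
```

View pics/ck.png

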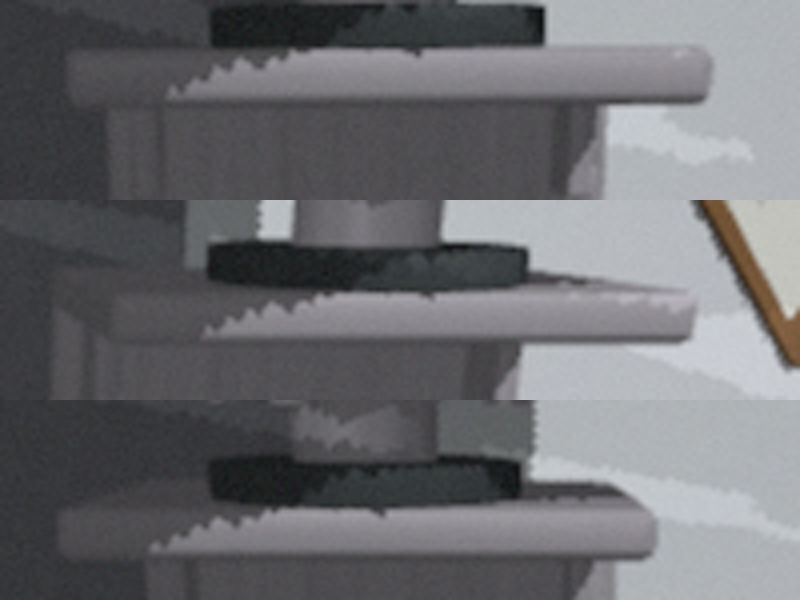

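```bash
python3 - <<'E'
import pickle
from h import *
np.set_printoptions(precision=4,suppress=True)
ps=[pickle.load(open(f'pics/w{i}.pkl','rb')) for i in(1,2,3)]
L=tri(*zip(ps,[(252.5,115),(362.5,145),(195.5,149.2)]));R=tri(*zip(ps,[(412,114.5),(507.5,144.5),(343.3,149)]))
d=R[0]-L[0];yaw=np.arctan2(d[1],d[0]);t=np.arctan2(d[2],np.hypot(*d[:2]));print(L,R,np.linalg.norm(d),yaw,t)
C=cupframe(yaw,t);m=(L[0]+R[0])/2
for y0 in(.0535,.056,.0585): print('cup floor from cheek',m-C@[0,y0,.064])
rim=tri(*zip(ps,[(327,196),(410.5,216),(273.5,214.5)]));print('rim',rim,(C.T@(rim[0]-m))+[0,.056,.064])
f,_=tri(*zip(ps,[(324.8,188.1),(405.4,207.7),(276.1,210.2)]));print('dark in cup',(C.T@(f-m))+[0,.056,.064])
E
```

```text
(array([0.4356, 0.4103, 0.1935]), [0.0004, 0.0001, 0.0003]) (array([0.4888, 0.4751, 0.2294]), [0.0001, 0.0001, 0.0001]) 0.09121444654278042 0.8834909176824901 0.4049481394653897
cup floor from cheek [0.5196 0.4282 0.1526]
cup floor from cheek [0.5215 0.4267 0.1526]
cup floor from cheek [0.5235 0.4251 0.1526]
rim (array([0.5137, 0.4191, 0.1753]), [0.001, 0.0014, 0.0023]) [-0.001   0.0012  0.0251]
dark in cup [-0.0005  0.0021  0.0071]
```

```bash
python3 - <<'E'
from h import *
D=Rtool([0,0,-1],[.29,.957,0])
plan([.42,.29,.36],step=.9)
plan([.43,.06,.22],D,n=14)
E
```

```text
n 5 dist [-0.0722 -0.1038  0.042 ] clk 4.0
[[-0.62, -0.63, 0.07], [-0.62, -0.63, 0.07], [-0.62, -0.63, 0.07], [-0.62, -0.63, 0.07], [-0.62, -0.63, 0.07]]
rot/row [0.0, 0.0, 0.0]
n 14 dist [-0.0622 -0.3338 -0.098 ] clk 4.0
[[-0.1, -0.74, 0.39], [-0.08, -0.75, 0.37], [-0.06, -0.77, 0.34], [-0.03, -0.78, 0.32], [-0.01, -0.79, 0.3], [0.01, -0.79, 0.28], [0.04, -0.8, 0.26], [0.06, -0.81, 0.24], [0.08, -0.81, 0.21], [0.11, -0.81, 0.19], [0.13, -0.81, 0.17], [0.16, -0.81, 0.15], [0.18, -0.81, 0.13], [0.21, -0.81, 0.11]]
rot/row [-0.26, 0.07, -0.31]
```

{"method": "arm_command", "body": {"delta_pos": [[-0.62, -0.63, 0.07], [-0.62, -0.63, 0.07], [-0.62, -0.63, 0.07], [-0.62, -0.63, 0.07], [-0.62, -0.63, 0.07], [0, 0, 0]], "rotation": [[0, 0, 0], [0, 0, 0], [0, 0, 0], [0, 0, 0], [0, 0, 0], [0, 0, 0]]}}

```text
clock: 4.6
position: [0.4151, 0.2839, 0.3583]
tool_rot: [1.552, 1.118, 0.869]
force: [1.4, 0.8, -0.3]
grip_width: 0.0856
```

```bash
python3 - <<'E'
from h import *
D=Rtool([0,0,-1],[.29,.957,0])
plan([.43,.06,.22],D,n=10)
E
```

```text
n 10 dist [ 0.0149 -0.2239 -0.1383] clk 4.6
[[0.18, -0.7, 0.51], [0.21, -0.71, 0.48], [0.23, -0.71, 0.46], [0.26, -0.72, 0.43], [0.29, -0.72, 0.41], [0.32, -0.72, 0.38], [0.35, -0.72, 0.36], [0.37, -0.72, 0.33], [0.4, -0.72, 0.31], [0.43, -0.71, 0.29]]
rot/row [-0.36, 0.09, -0.43]
```

{"method": "arm_command", "body": {"delta_pos": [[0.18, -0.7, 0.51], [0.21, -0.71, 0.48], [0.23, -0.71, 0.46], [0.26, -0.72, 0.43], [0.29, -0.72, 0.41], [0.32, -0.72, 0.38], [0.35, -0.72, 0.36], [0.37, -0.72, 0.33], [0.4, -0.72, 0.31], [0.43, -0.71, 0.29]], "rotation": [[-0.36, 0.09, -0.43], [-0.36, 0.09, -0.43], [-0.36, 0.09, -0.43], [-0.36, 0.09, -0.43], [-0.36, 0.09, -0.43], [-0.36, 0.09, -0.43], [-0.36, 0.09, -0.43], [-0.36, 0.09, -0.43], [-0.36, 0.09, -0.43], [-0.36, 0.09, -0.43]]}}

```text
clock: 5.6
position: [0.4283, 0.0524, 0.2159]
tool_rot: [-1.837, 1.554, -2.118]
force: [0.4, -0.4, -0.4]
grip_width: 0.0852
```

{"method": "arm_command", "body": {"delta_pos": [[0, 0, 0], [0, 0, 0]], "rotation": [[0, 0, 0], [0, 0, 0]]}}

```text
clock: 5.8
position: [0.4277, 0.0509, 0.214]
tool_rot: [-1.914, 1.55, -2.196]
force: [-1.3, -0.1, 0.4]
grip_width: 0.0858
```

```bash
python3 - <<'E'
from h import *
snap('wrist','w4')
D=Rtool([0,0,-1],[.29,.957,0]);plan([.446,.064,.22],D)
E
```

```text
n 1 dist [0.0184 0.0131 0.0059] clk 5.85
[[-0.21, 0.58, 0.47]]
rot/row [0.11, -0.07, 0.19]
```

View pics/w4.png

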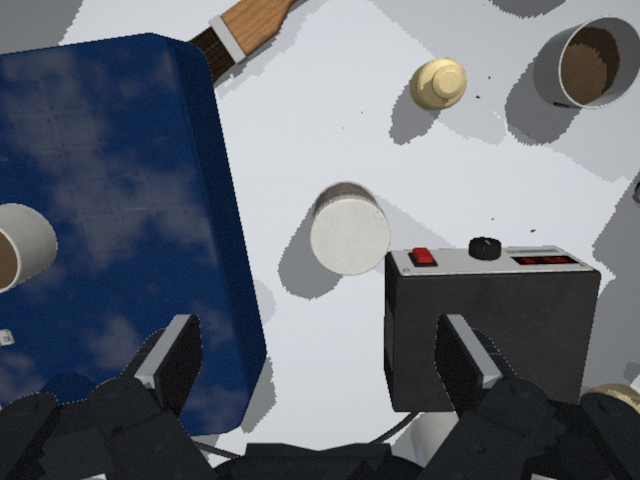

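Cap disk centre at about (350,234), spanning columns 310–389. The timer box corner at (388,252) is close, so I'll turn the jaws about 25° away from it.

```bash
python3 - <<'E'
from h import *
import pickle
p=pickle.load(open('pics/w4.pkl','rb'))
for uv in[(350,234),(310,234),(389,234),(350,275)]: print(plane(p,uv,.078))
print('box',plane(p,(388,252),.06),plane(p,(430,250),.06))
a=np.radians(25);y=np.array([.29,.957,0])*np.cos(a)-np.array([.957,-.29,0])*np.sin(a)
D=Rtool([0,0,-1],y);print(y)
c=plane(p,(350,234),.078);plan([c[0],c[1],.15],D);plan([c[0],c[1],.06],D)
E
```

```text
[0.44237159 0.06862855 0.078     ]
[0.43424125 0.03995368 0.078     ]
[0.45026579 0.09647061 0.078     ]
[0.47422324 0.06019843 0.078     ]
box [0.47074884 0.09355277 0.06      ] [0.4781747 0.1260609 0.06     ]
[-0.14161642  0.98989585  0.        ]
n 5 dist [ 0.0147  0.0177 -0.0641] clk 5.85
[[0.42, 0.15, 0.06], [0.42, 0.14, 0.08], [0.43, 0.13, 0.09], [0.43, 0.12, 0.1], [0.43, 0.11, 0.11]]
rot/row [-0.81, -0.02, 0.03]
n 6 dist [ 0.0147  0.0177 -0.1541] clk 5.85
[[0.85, 0.13, 0.06], [0.85, 0.13, 0.06], [0.85, 0.12, 0.07], [0.85, 0.11, 0.08], [0.86, 0.1, 0.08], [0.86, 0.09, 0.09]]
rot/row [-0.68, -0.02, 0.03]
```

{"method": "arm_command", "body": {"delta_pos": [[0.42, 0.15, 0.06], [0.42, 0.14, 0.08], [0.43, 0.13, 0.09], [0.43, 0.12, 0.1], [0.43, 0.11, 0.11], [0, 0, 0], [0, 0, 0]], "rotation": [[-0.81, -0.02, 0.03], [-0.81, -0.02, 0.03], [-0.81, -0.02, 0.03], [-0.81, -0.02, 0.03], [-0.81, -0.02, 0.03], [0, 0, 0], [0, 0, 0]]}}

```text
clock: 6.55
position: [0.444, 0.0746, 0.1516]
tool_rot: [0.52, 1.561, 0.675]
force: [-0.2, 0.3, 0.0]
grip_width: 0.0855
```

```bash
python3 - <<'E'
from h import *
p,im=snap('wrist','w5')
u0=proj(p,[.443,.068,.078]);print('expected',u0)
f=im.astype(float);wm=f[:,:,2]-f[:,:,0]
for u,v in[tuple(u0.astype(int)),(int(u0[0])-80,int(u0[1]))]: print(f[v-3:v+4,u-3:u+4].mean((0,1)))
m=((cv2.GaussianBlur(wm,(7,7),0)>-1)&(f.min(2)>120)).astype(np.uint8)
k,lab,stt,ce=cv2.connectedComponentsWithStats(m);l=lab[int(u0[1]),int(u0[0])];print(l,stt[l],ce[l])
if l:
    c=max(cv2.findContours((lab==l).astype(np.uint8),0,cv2.CHAIN_APPROX_NONE)[0],key=cv2.contourArea);e=cv2.fitEllipse(cv2.convexHull(c));print(e,plane(p,e[0],.078))
    (x,y),r=cv2.minEnclosingCircle(c);print((x,y),r,plane(p,(x,y),.078))
s=monitor.observe();print(s['position'],s['tool_rot'],RM(s['tool_rot']))
E
```

```text
expected [306.23397279 244.25767915]
[158.42857143 163.69387755 163.30612245]
[107.16326531 105.2244898  102.10204082]
21 [ 255  194  181  153 9959] [324.0094387  260.07480671]
((347.1921081542969, 272.4941711425781), (114.41864776611328, 212.95921325683594), 124.36795806884766) [0.45706195 0.0950766  0.078     ]
(349.3760681152344, 280.6578674316406) 106.12528991699219 [0.46215613 0.09734584 0.078     ]
[0.44409431 0.07463125 0.15172466] [0.50868156 1.56058814 0.66467043] [[ 0.00803493 -0.15537702  0.98782257]
 [ 0.00629629  0.98784273  0.15532897]
 [-0.9999479   0.00497157  0.00891554]]
```

```bash
python3 - <<'E'
from h import *
import pickle
from scipy.optimize import least_squares
p=pickle.load(open('pics/w5.pkl','rb'));im=cv2.imread('pics/w5.png').astype(float)
wm=cv2.GaussianBlur(im[:,:,2]-im[:,:,0],(7,7),0);m=((wm>-1)&(im.min(2)>120)).astype(np.uint8)
k,lab=cv2.connectedComponents(m);c=max(cv2.findContours((lab==lab[244,306]).astype(np.uint8),0,cv2.CHAIN_APPROX_NONE)[0],key=cv2.contourArea)[:,0]
c=c[(c[:,0]<330)]
X=np.array([plane(p,q,.078) for q in c])[:,:2]
f=least_squares(lambda q:np.hypot(*(X-q[:2]).T)-q[2],[.443,.068,.031],loss='soft_l1',f_scale=.0007);print(f.x,np.median(abs(f.fun)),len(c))
f=least_squares(lambda q:np.hypot(*(X-q[:2]).T)-.031,[.443,.068],loss='soft_l1',f_scale=.0007);print(f.x,np.median(abs(f.fun)))
j=f.x
D=Rtool([0,0,-1],[-.14,.99,0]);plan([j[0],j[1],.062],D)
im=cv2.imread('pics/w5.png');cv2.circle(im,(306,244),3,(0,0,255),-1);cv2.imwrite('pics/w5m.png',im)
E
```

```text
[0.44454579 0.06823989 0.03015971] 0.0002482507347620587 215
[0.44458553 0.06922539] 0.00035253745811991005
n 4 dist [ 0.0005 -0.0054 -0.0897] clk 6.6
[[0.75, -0.05, -0.01], [0.75, -0.05, -0.01], [0.75, -0.05, -0.01], [0.75, -0.05, -0.0]]
rot/row [0.04, 0.02, -0.01]
```

View pics/w5m.png

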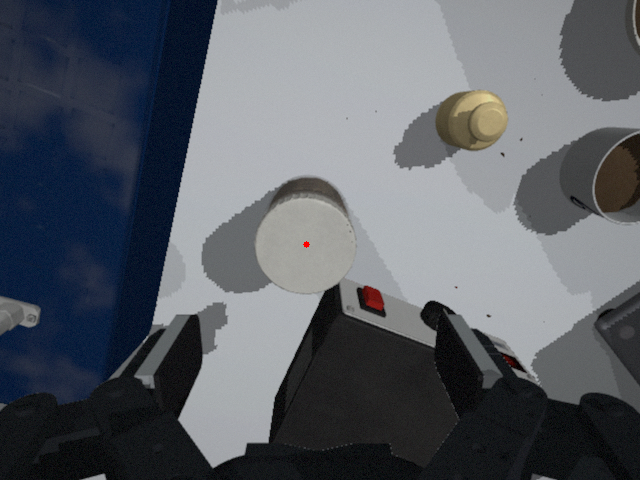

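{"method": "arm_command", "body": {"delta_pos": [[0.7, -0.04, 0], [0.7, -0.04, 0], [0.7, -0.04, 0], [0.6, -0.04, 0], [0.4, -0.02, 0], [0.13, 0, 0], [0, 0, 0]], "rotation": [[0.03, 0.02, -0.01], [0.03, 0.02, -0.01], [0.03, 0.02, -0.01], [0.03, 0.02, -0.01], [0, 0, 0], [0, 0, 0], [0, 0, 0]]}}

```text
clock: 7.3
position: [0.4487, 0.0712, 0.0575]
tool_rot: [0.217, 1.56, 0.346]
force: [-0.2, 0.3, 0.6]
grip_width: 0.0857
```

```bash
python3 - <<'E'
from h import *
D=Rtool([0,0,-1],[-.14,.99,0]);plan([.4445,.0688,.055],D);print(monitor.observe()['force'])
E
```

```text
n 1 dist [-0.0042 -0.0024 -0.0025] clk 7.3
[[0.08, -0.06, -0.15]]
rot/row [-0.11, 0.1, -0.02]
[-0.22395492  0.28394268  0.57097634]
```

{"method": "arm_command", "body": {"delta_pos": [[0.08, -0.06, -0.15], [0, 0, 0]], "rotation": [[-0.11, 0.1, -0.02], [0, 0, 0]]}}

```text
clock: 7.5
position: [0.4448, 0.069, 0.0563]
tool_rot: [0.193, 1.57, 0.334]
force: [-0.3, -0.4, 0.1]
grip_width: 0.0857
```

{"method": "arm_command", "body": {"delta_pos": [[0, 0, 0], [0, 0, 0], [0, 0, 0], [0, 0, 0], [0, 0, 0], [0, 0, 0], [0, 0, 0], [0, 0, 0]], "rotation": [[0, 0, 0], [0, 0, 0], [0, 0, 0], [0, 0, 0], [0, 0, 0], [0, 0, 0], [0, 0, 0], [0, 0, 0]], "gripper": 1, "grip_force": 40}}

```text
clock: 8.3
position: [0.4456, 0.0691, 0.0579]
tool_rot: [0.159, 1.567, 0.3]
force: [-0.1, 0.4, -2.3]
grip_width: 0.0598
```

```bash
python3 - <<'E'
from h import *
D=Rtool([0,0,-1],[-.14,.99,0]);plan([.4445,.0688,.055],D);s=monitor.observe();print(s['position'],s['force'],s['grip_width'],RM(s['tool_rot']))
E
```

```text
n 1 dist [-0.0011 -0.0003 -0.0029] clk 8.3
[[0.1, -0.01, -0.04]]
rot/row [-0.0, 0.03, -0.01]
[0.44558124 0.06912923 0.05791442] [-0.08232867  0.40746786 -2.30854887] 0.05976257985417794 [[ 3.24541961e-03 -1.39843866e-01  9.90168248e-01]
 [ 1.00260542e-03  9.90173420e-01  1.39841311e-01]
 [-9.99994231e-01  5.38904322e-04  3.35373646e-03]]
```

{"method": "arm_command", "body": {"delta_pos": [[-0.3, 0, 0], [-0.6, 0, 0], [-0.9, 0, 0], [-0.9, 0, 0], [-0.9, 0, 0], [-0.9, 0, 0], [-0.9, 0, 0], [-0.9, 0, 0], [-0.9, 0, 0], [-0.9, 0, 0]], "rotation": [[0, 0, 0], [0, 0, 0], [0, 0, 0], [0, 0, 0], [0, 0, 0], [0, 0, 0], [0, 0, 0], [0, 0, 0], [0, 0, 0], [0, 0, 0]]}}

```text
clock: 9.3
position: [0.4412, 0.0669, 0.3128]
tool_rot: [-2.954, 1.569, -2.815]
force: [0.1, 0.7, -3.6]
grip_width: 0.0596
```

```bash
cat >> h.py <<'E'
Cc=cupframe(.8835,.405);Oc=np.array([.520,.427,.1525]);RP=Rtool(-Cc[:,2],Cc[:,0])
def incup(): 
    s=monitor.observe();R=RM(s['tool_rot']);print('tcp in cup',np.round(Cc.T@(np.array(s['position'])-Oc),4),'roterr',np.round(Ro.from_matrix(R.T@RP).as_rotvec(),4),'F',np.round(s['force'],1),'w',round(s['grip_width'],4),'clk',s['clock'])
E
python3 - <<'E'
from h import *
print(Oc+Cc@[-.10,0,.20]);plan(Oc+Cc@[-.10,0,.20],RP,n=14)
E
```

```text
[0.41169057 0.2950442  0.2969186 ]
n 14 dist [-0.0295  0.2281 -0.0159] clk 9.3
[[0.04, 0.55, 0.01], [0.05, 0.55, -0.03], [0.07, 0.54, -0.06], [0.08, 0.54, -0.09], [0.09, 0.53, -0.12], [0.11, 0.52, -0.15], [0.12, 0.5, -0.19], [0.13, 0.49, -0.22], [0.14, 0.47, -0.25], [0.15, 0.45, -0.27], [0.16, 0.43, -0.3], [0.17, 0.41, -0.33], [0.17, 0.38, -0.35], [0.18, 0.36, -0.38]]
rot/row [0.55, -0.12, 0.26]
```

{"method": "arm_command", "body": {"delta_pos": [[0.04, 0.55, 0], [0.05, 0.55, -0.03], [0.07, 0.54, -0.06], [0.08, 0.54, -0.09], [0.09, 0.53, -0.12], [0.11, 0.52, -0.15], [0.12, 0.5, -0.19], [0.13, 0.49, -0.22], [0.14, 0.47, -0.25], [0.15, 0.45, -0.27]], "rotation": [[0.55, -0.12, 0.26], [0.55, -0.12, 0.26], [0.55, -0.12, 0.26], [0.55, -0.12, 0.26], [0.55, -0.12, 0.26], [0.55, -0.12, 0.26], [0.55, -0.12, 0.26], [0.55, -0.12, 0.26], [0.55, -0.12, 0.26], [0.55, -0.12, 0.26]], "grip_force": 50}}

```text
clock: 10.3
position: [0.4188, 0.2324, 0.3115]
tool_rot: [1.438, 1.26, 0.969]
force: [0.4, 0.1, -3.0]
grip_width: 0.0592
```

{"method": "arm_command", "body": {"delta_pos": [[0.16, 0.43, -0.3], [0.17, 0.41, -0.33], [0.17, 0.38, -0.35], [0.18, 0.36, -0.38], [0, 0, 0], [0, 0, 0]], "rotation": [[0.55, -0.12, 0.26], [0.55, -0.12, 0.26], [0.55, -0.12, 0.26], [0.55, -0.12, 0.26], [0, 0, 0], [0, 0, 0]]}}

```text
clock: 10.9
position: [0.4085, 0.2994, 0.3098]
tool_rot: [1.57, 1.143, 0.853]
force: [0.7, -0.8, -2.7]
grip_width: 0.059
```

```bash
python3 - <<'E'
from h import *
incup();plan(Oc+Cc@[0,0,.11],RP,n=7)
E
```

```text
tcp in cup [-0.0937  0.0052  0.2113] roterr [-0.0277  0.0125 -0.0227] F [ 0.7 -0.8 -2.7] w 0.059 clk 10.9
n 7 dist [ 0.084   0.0941 -0.0562] clk 10.9
[[0.49, 0.44, 0.01], [0.49, 0.44, 0.01], [0.49, 0.44, 0.01], [0.49, 0.44, 0.01], [0.49, 0.44, 0.02], [0.49, 0.44, 0.02], [0.48, 0.44, 0.02]]
rot/row [-0.04, 0.02, -0.03]
```

{"method": "arm_command", "body": {"delta_pos": [[0.4, 0.45, 0.02], [0.4, 0.45, 0.02], [0.4, 0.45, 0.02], [0.4, 0.45, 0.02], [0.4, 0.45, 0.02], [0.4, 0.45, 0.02], [0.4, 0.42, 0.02], [0, 0, 0], [0, 0, 0]], "rotation": [[-0.04, 0.02, -0.03], [-0.04, 0.02, -0.03], [-0.04, 0.02, -0.03], [-0.04, 0.02, -0.03], [-0.04, 0.02, -0.03], [-0.04, 0.02, -0.03], [-0.04, 0.02, -0.03], [0, 0, 0], [0, 0, 0]]}}

```text
clock: 11.8
position: [0.4942, 0.3837, 0.2716]
tool_rot: [1.566, 1.171, 0.885]
force: [0.1, -0.4, -2.7]
grip_width: 0.0595
```

```bash
python3 - <<'E'
from h import *
incup();plan(Oc+Cc@[0,0,.11],RP);snap('wrist','w6')
E
```

```text
tcp in cup [ 0.0011 -0.0075  0.1291] roterr [ 0.0053 -0.0004  0.005 ] F [ 0.1 -0.4 -2.7] w 0.0595 clk 11.8
n 1 dist [-0.0017  0.0098 -0.018 ] clk 11.8
[[0.64, -0.03, -0.25]]
rot/row [0.05, -0.0, 0.05]
```

View pics/w6.png

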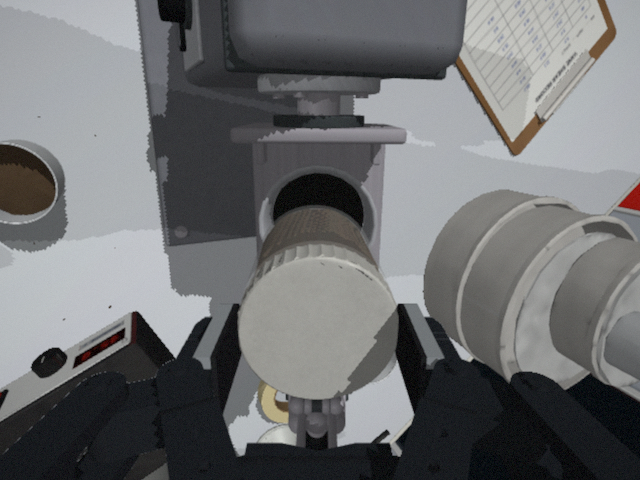

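```bash
python3 - <<'E'
from h import *
import pickle
p=pickle.load(open('pics/w6.pkl','rb'));s=monitor.observe();R=RM(s['tool_rot']);t=np.array(s['position'])
def tp(uv,x):
    o,d=ray(p,uv);o=R.T@(o-t);d=R.T@d;return o+d*(x-o[0])/d[0]
for uv in[(319,328),(240,325),(398,325),(319,256),(319,400)]: print(uv,np.round(tp(uv,-.020),4))
# cap contour by brightness/saturation
im=cv2.imread('pics/w6.png').astype(float);g=cv2.GaussianBlur(im,(5,5),0);m=((g.min(2)>125)&(g[:,:,2]-g[:,:,0]>-3)).astype(np.uint8);m[:250]=0;m[:,:235]=0;m[:,402:]=0
k,lab,st,ce=cv2.connectedComponentsWithStats(m);l=lab[300,300];print(st[l],ce[l])
c=max(cv2.findContours((lab==l).astype(np.uint8),0,cv2.CHAIN_APPROX_NONE)[0],key=cv2.contourArea);h=cv2.convexHull(c);e=cv2.fitEllipse(h);print(e,tp(e[0],-.02))
print('cup floor at tool', R.T@(Oc-t), 'rim proj',proj(p,Oc+Cc@[0,0,.024]),'rim edges',[proj(p,Oc+Cc@[x,y,.024]).round() for x,y in((.04,0),(-.04,0),(0,.04))],'cheek corner L,R',proj(p,[.4356,.4103,.1935]),proj(p,[.4888,.4751,.2294]))
E
```

```text
(319, 328) [-0.02    0.0003 -0.0017]
(240, 325) [-0.02   -0.0289 -0.003 ]
(398, 325) [-0.02    0.0295 -0.003 ]
(319, 256) [-0.02    0.0003 -0.0301]
(319, 400) [-0.02    0.0003  0.0305]
[  239   250   158   195 18133] [311.62488281 326.3748966 ]
((307.9158630371094, 334.89349365234375), (137.67955017089844, 236.8836669921875), 28.67219352722168) [-0.02       -0.00382487  0.0011907 ]
cup floor at tool [ 0.12926938 -0.00052412 -0.00745849] rim proj [317.31370878 222.1253758 ] rim edges [array([378., 223.]), array([257., 222.]), array([318., 161.])] cheek corner L,R [231.75781111 141.64365411] [405.47938444 142.68568211]
```

{"method": "arm_command", "body": {"delta_pos": [[0.4, -0.03, -0.23], [0.5, 0, 0], [0.2, 0, 0], [0, 0, 0], [0, 0, 0]], "rotation": [[0.05, 0, 0.05], [0, 0, 0], [0, 0, 0], [0, 0, 0], [0, 0, 0]]}}

```text
clock: 12.35
position: [0.4972, 0.3956, 0.2412]
tool_rot: [1.569, 1.165, 0.881]
force: [-0.8, -0.6, -2.9]
grip_width: 0.0589
```

```bash
python3 - <<'E'
from h import *
incup();plan(Oc+Cc@[0,-.0005,.088],RP)
p,im=snap('wrist','w7')
print([proj(p,Oc+Cc@[x,y,.024]).round(1).tolist() for x,y in((.04,0),(-.04,0),(0,.04))])
E
```

```text
tcp in cup [-0.0006 -0.0024  0.0968] roterr [-0.0004  0.0008 -0.0013] F [-0.8 -0.6 -2.9] w 0.0589 clk 12.35
n 1 dist [ 0.0011  0.0043 -0.0078] clk 12.35
[[0.29, 0.02, -0.06]]
rot/row [-0.0, 0.01, -0.01]
[[387.0, 245.2], [251.0, 245.3], [319.1, 177.4]]
```

View pics/w7.png

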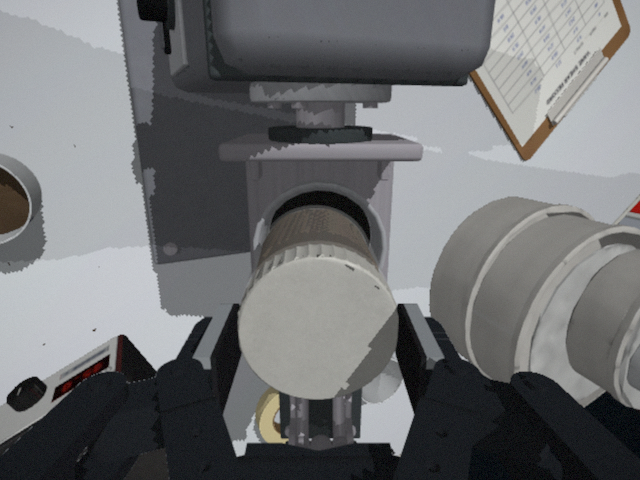

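Wrist view (last): the rim spans columns 255–384 with its top at row 183, the jar is centred over it, and the cup is about 1 mm toward −y of my estimate. Descending gently and watching the force.

{"method": "arm_command", "body": {"delta_pos": [[0.25, 0.02, -0.03], [0.2, 0, 0], [0.15, 0, 0], [0, 0, 0]], "rotation": [[0, 0.01, -0.01], [0, 0, 0], [0, 0, 0], [0, 0, 0]]}}

```text
clock: 12.8
position: [0.5021, 0.4026, 0.2244]
tool_rot: [1.571, 1.164, 0.884]
force: [-1.2, -0.1, -3.2]
grip_width: 0.0593
```

```bash
python3 - <<'E'
from h import *
incup();plan(Oc+Cc@[0,-.0015,.058],RP)
E
```

```text
tcp in cup [ 0.0006 -0.0017  0.078 ] roterr [-0.0005 -0.0001 -0.0014] F [-1.2 -0.1 -3.2] w 0.0593 clk 12.8
n 1 dist [ 0.0046  0.0058 -0.0186] clk 12.8
[[0.67, -0.02, -0.01]]
rot/row [-0.0, -0.0, -0.01]
```

Bottom is about 20 mm above the floor, with no contact force yet.

{"method": "arm_command", "body": {"delta_pos": [[0.13, -0.02, 0], [0.13, 0, 0], [0.13, 0, 0], [0, 0, 0]], "rotation": [[0, 0, 0], [0, 0, 0], [0, 0, 0], [0, 0, 0]]}}

```text
clock: 13.2
position: [0.5051, 0.4062, 0.2126]
tool_rot: [1.571, 1.164, 0.884]
force: [1.1, 0.6, -3.4]
grip_width: 0.059
```

```bash
python3 - <<'E'
from h import *
incup()
E
```

```text
tcp in cup [ 0.0002 -0.0017  0.0653] roterr [-0.0004 -0.     -0.0018] F [ 1.1  0.6 -3.4] w 0.059 clk 13.2
```

{"method": "arm_command", "body": {"delta_pos": [[0.08, 0, 0], [0.08, 0, 0], [0, 0, 0]], "rotation": [[0, 0, 0], [0, 0, 0], [0, 0, 0]]}}

```text
clock: 13.5
position: [0.5064, 0.4078, 0.2079]
tool_rot: [1.571, 1.164, 0.883]
force: [-0.3, -0.1, -2.2]
grip_width: 0.0592
```

{"method": "arm_command", "body": {"delta_pos": [[0.06, 0, 0], [0, 0, 0]], "rotation": [[0, 0, 0], [0, 0, 0]]}}

```text
clock: 13.7
position: [0.5068, 0.4078, 0.2073]
tool_rot: [1.571, 1.164, 0.883]
force: [-1.7, -2.6, -0.0]
grip_width: 0.0591
```

```bash
python3 - <<'E'
from h import *
incup()
E
```

```text
tcp in cup [ 0.0003 -0.002   0.0595] roterr [-0.0009  0.0001 -0.0021] F [-1.7 -2.6 -0. ] w 0.0591 clk 13.7
```

{"method": "arm_command", "body": {"delta_pos": [[0.06, 0, 0], [0.04, 0, 0], [0, 0, 0]], "rotation": [[0, 0, 0], [0, 0, 0], [0, 0, 0]]}}

```text
clock: 14.0
position: [0.5069, 0.4077, 0.2076]
tool_rot: [1.573, 1.163, 0.885]
force: [0.2, 1.1, -3.3]
grip_width: 0.0589
```

```bash
python3 - <<'E'
from h import *
incup()
s=monitor.observe();print('F in cup',Cc.T@np.array(s['force']),'M',np.round(s['moment'],2))
E
```

```text
tcp in cup [ 0.0003 -0.0021  0.0598] roterr [-0.0014 -0.0004 -0.0029] F [ 0.2  1.1 -3.3] w 0.0589 clk 14.0
F in cup [-0.38344605  0.53656176 -3.43179367] M [-0.54  0.46 -0.01]
```

{"method": "arm_command", "body": {"delta_pos": [[0.12, 0, 0], [0.12, 0, 0]], "rotation": [[0, 0, 0], [0, 0, 0]]}}

```text
clock: 14.2
position: [0.5082, 0.4081, 0.204]
tool_rot: [1.574, 1.163, 0.884]
force: [-27.4, -31.0, 53.9]
grip_width: 0.0592
```

```bash
python3 - <<'E'
from h import *
incup()
s=monitor.observe();print('F in cup',Cc.T@np.array(s['force']),'M',np.round(s['moment'],2))
E
```

```text
tcp in cup [-0.     -0.0028  0.056 ] roterr [-0.0025 -0.0004 -0.003 ] F [-27.4 -31.   53.9] w 0.0592 clk 14.2
F in cup [-16.77757876   1.50212393  65.8559674 ] M [-2.94  3.05 -0.52]
```

{"method": "arm_command", "body": {"delta_pos": [[0, 0, 0], [0, 0, 0], [0, 0, 0]], "rotation": [[0, 0, 0], [0, 0, 0], [0, 0, 0]]}}

```text
clock: 14.5
position: [0.5083, 0.4077, 0.2048]
tool_rot: [1.574, 1.162, 0.884]
force: [-1.4, -0.7, -0.3]
grip_width: 0.059
```

```bash
python3 - <<'E'
from h import *
incup()
s=monitor.observe();print('F in cup',Cc.T@np.array(s['force']),'M',np.round(s['moment'],2))
E
```

```text
tcp in cup [ 0.0001 -0.0032  0.0569] roterr [-0.0032 -0.0001 -0.0038] F [-1.4 -0.7 -0.3] w 0.059 clk 14.5
F in cup [-1.46753897  0.62722244  0.33653725] M [-0.53  0.6   0.05]
```

{"method": "arm_command", "body": {"delta_pos": [[0, 0, 0], [0, 0, 0], [0, 0, 0], [0, 0, 0], [0, 0, 0]], "rotation": [[0, 0, 0], [0, 0, 0], [0, 0, 0], [0, 0, 0], [0, 0, 0]], "gripper": -1}}

```text
clock: 15.0
position: [0.5089, 0.4085, 0.2048]
tool_rot: [1.573, 1.161, 0.883]
force: [0.7, 0.2, -0.2]
grip_width: 0.0852
```

```bash
cat >> h.py <<'E'
def capfit(name):
    import pickle
    from scipy.optimize import least_squares
    p=pickle.load(open(f'pics/{name}.pkl','rb'));im=cv2.imread(f'pics/{name}.png')
    return p,im
E
python3 - <<'E'
from h import *
incup();p,im=snap('wrist','w8')
print('cap pred',proj(p,Oc+Cc@[0,-.0015,.078]),[proj(p,Oc+Cc@[x,y,.078]).round(1).tolist() for x,y in((.031,-.0015),(-.031,-.0015),(0,.0295))])
plan(Oc+Cc@[0,0,.16],RP)
E
```

```text
tcp in cup [ 0.001  -0.0031  0.0565] roterr [-0.0028  0.0001 -0.005 ] F [ 0.7  0.2 -0.2] w 0.0852 clk 15.0
cap pred [315.69166398 330.16606173] [[400.0, 329.8], [231.2, 330.6], [315.3, 250.6]]
n 4 dist [-0.0289 -0.0302  0.0947] clk 15.05
[[-0.86, -0.0, -0.03], [-0.86, -0.0, -0.03], [-0.86, -0.01, -0.03], [-0.86, -0.01, -0.03]]
rot/row [-0.01, 0.0, -0.01]
```

{"method": "arm_command", "body": {"delta_pos": [[-0.3, 0, 0], [-0.6, 0, -0.03], [-0.8, 0, -0.03], [-0.8, 0, -0.03], [-0.8, 0, 0], [0, 0, 0], [0, 0, 0]], "rotation": [[0, 0, 0], [0, 0, 0], [0, 0, 0], [0, 0, 0], [0, 0, 0], [0, 0, 0], [0, 0, 0]]}}

```text
clock: 15.75
position: [0.4801, 0.3773, 0.302]
tool_rot: [1.574, 1.16, 0.883]
force: [-0.3, -0.3, -0.6]
grip_width: 0.0852
```

```bash
python3 - <<'E'
from h import *
incup();p,im=snap('wrist','w9')
q=proj(p,Oc+Cc@[0,-.001,.078]);print('pred',q)
E=[proj(p,Oc+Cc@[x,y,.078]) for x,y in((.031,-.001),(-.031,-.001),(0,.030),(0,-.032))];print(np.round(E,1).tolist())
u,v=q.round().astype(int);g=cv2.GaussianBlur(im,(3,3),0).astype(int)
print('row',[(x,*g[v,x]) for x in range(u-75,u+76,5)])
print('col',[(y,*g[y,u]) for y in range(v-75,v+76,5)])
E
```

```text
tcp in cup [ 0.0003 -0.0006  0.1625] roterr [-0.0035  0.0003 -0.0061] F [-0.3 -0.3 -0.6] w 0.0852 clk 15.75
pred [316.79373123 243.34674536]
[[367.0, 243.1], [266.6, 243.6], [316.6, 193.9], [317.0, 289.2]]
row [(242, np.int64(111), np.int64(108), np.int64(106)), (247, np.int64(112), np.int64(109), np.int64(107)), (252, np.int64(112), np.int64(109), np.int64(107)), (257, np.int64(110), np.int64(108), np.int64(106)), (262, np.int64(83), np.int64(80), np.int64(81)), (267, np.int64(128), np.int64(132), np.int64(132)), (272, np.int64(143), np.int64(147), np.int64(148)), (277, np.int64(139), np.int64(144), np.int64(144)), (282, np.int64(139), np.int64(144), np.int64(143)), (287, np.int64(141), np.int64(145), np.int64(146)), (292, np.int64(141), np.int64(146), np.int64(146)), (297, np.int64(142), np.int64(146), np.int64(146)), (302, np.int64(142), np.int64(147), np.int64(148)), (307, np.int64(141), np.int64(145), np.int64(145)), (312, np.int64(142), np.int64(147), np.int64(147)), (317, np.int64(141), np.int64(146), np.int64(147)), (322, np.int64(141), np.int64(145), np.int64(145)), (327, np
[... 1603 characters left out ...]
int64(141), np.int64(146), np.int64(147)), (258, np.int64(142), np.int64(146), np.int64(147)), (263, np.int64(142), np.int64(146), np.int64(146)), (268, np.int64(142), np.int64(146), np.int64(146)), (273, np.int64(141), np.int64(146), np.int64(146)), (278, np.int64(139), np.int64(144), np.int64(144)), (283, np.int64(141), np.int64(146), np.int64(146)), (288, np.int64(100), np.int64(102), np.int64(102)), (293, np.int64(63), np.int64(60), np.int64(62)), (298, np.int64(63), np.int64(61), np.int64(62)), (303, np.int64(57), np.int64(56), np.int64(50)), (308, np.int64(53), np.int64(51), np.int64(47)), (313, np.int64(53), np.int64(51), np.int64(48)), (318, np.int64(50), np.int64(48), np.int64(45))]
```

Jar is seated: cap edges are within 2 px of prediction. Next, check the predicted handle position against the first scene and top views.

```bash
python3 - <<'E'
from h import *
np.set_printoptions(precision=4,suppress=True)
T=optics.camera_params('top');S=optics.camera_params('scene')
tip,_=tri((T,(218.4,192.6)),(S,(277.5,194)));st,_=tri((T,(207.9,207.6)),(S,(260,190)))
print('tip',Cc.T@(tip-Oc),'start',Cc.T@(st-Oc))
piv=np.array([0,-.067,.111]);d=np.array([0,-.909,-.416])
for L in(.042,.082,.109):
    X=Oc+Cc@(piv+d*L);print(L,X,'cup',piv+d*L,'top',proj(T,X),'scene',proj(S,X))
# dark grip mask in current scene image
im=optics.grab_frame('scene')[150:230,230:310];g=im.max(2);m=(g<70).astype(np.uint8);k,l,s,c=cv2.connectedComponentsWithStats(m)
print([(a.tolist(),b) for a,b in zip(s,c) if 20<a[4]<400])
im=optics.grab_frame('top')[170:230,180:240];g=im.max(2);m=(g<55).astype(np.uint8);k,l,s,c=cv2.connectedComponentsWithStats(m)
print([(a.tolist(),b) for a,b in zip(s,c) if 10<a[4]<400])
E
```

```text
tip [-0.0004 -0.1616  0.071 ] start [-0.0028 -0.1106  0.0946]
0.042 [0.5779 0.3318 0.2385] cup [ 0.     -0.1052  0.0935] top [206.066  208.1137] scene [257.6773 189.6842]
0.082 [0.6102 0.3138 0.2232] cup [ 0.     -0.1415  0.0769] top [214.0165 197.8303] scene [270.4294 192.9527]
0.109 [0.632  0.3016 0.2128] cup [ 0.     -0.1661  0.0657] top [219.2695 191.0359] scene [278.8643 195.1146]
[([29, 38, 20, 8, 55], array([38.5818, 41.6182]))]
[([21, 22, 19, 18, 87], array([31.4023, 30.7816])), ([13, 51, 10, 8, 34], array([17.0294, 54.8529]))]
```

Handle geometry matches the prediction (grip point in the cup frame ≈ (0, −0.1415, 0.077)). Now over the clamp to a pre-grasp with the tool tilted 0.5 rad outward.

```bash
cat >> h.py <<'E'
def Ra(a): return Rtool(Cc@[0,np.sin(a),-np.cos(a)],Cc[:,0])
def tcp(y,z,a): return Oc+Cc@(np.array([0,y,z])+.005*np.array([0,np.sin(a),-np.cos(a)]))
E
python3 - <<'E'
from h import *
plan(Oc+Cc@[0,0,.28])
plan(tcp(-.19,.25,.5),Ra(.5),n=8)
E
```

```text
n 5 dist [-0.0301 -0.0356  0.109 ] clk 15.9
[[-0.79, 0.0, -0.0], [-0.79, 0.0, -0.0], [-0.79, 0.0, -0.0], [-0.79, 0.0, -0.0], [-0.79, 0.0, -0.0]]
rot/row [0.0, 0.0, 0.0]
n 8 dist [ 0.1235 -0.1442  0.0774] clk 15.9
[[-0.35, 0.0, 0.78], [-0.4, 0.0, 0.76], [-0.45, 0.0, 0.73], [-0.49, 0.0, 0.7], [-0.53, 0.0, 0.67], [-0.57, 0.0, 0.63], [-0.61, 0.0, 0.6], [-0.65, 0.0, 0.56]]
rot/row [-0.0, 0.6, -0.01]
```

{"method": "arm_command", "body": {"delta_pos": [[-0.9, 0, 0], [-0.9, 0, 0], [-0.9, 0, 0], [-0.9, 0, 0], [-0.4, 0, 0], [0, 0, 0]], "rotation": [[0, 0, 0], [0, 0, 0], [0, 0, 0], [0, 0, 0], [0, 0, 0], [0, 0, 0]]}}

```text
clock: 16.5
position: [0.4484, 0.3394, 0.4089]
tool_rot: [1.576, 1.171, 0.886]
force: [0.0, -0.1, -0.1]
grip_width: 0.085
```

```bash
python3 - <<'E'
from h import *
incup();plan(tcp(-.19,.25,.5),Ra(.5),n=9)
E
```

```text
tcp in cup [-2.900e-03 -2.000e-04  2.803e-01] roterr [-0.0035 -0.0009  0.0052] F [ 0.  -0.1 -0.1] w 0.085 clk 16.5
n 9 dist [ 0.1552 -0.1063 -0.0307] clk 16.5
[[0.13, 0.01, 0.69], [0.09, 0.01, 0.7], [0.05, 0.01, 0.7], [0.01, 0.01, 0.71], [-0.03, 0.01, 0.71], [-0.07, 0.01, 0.7], [-0.11, 0.01, 0.7], [-0.14, 0.01, 0.69], [-0.18, 0.01, 0.68]]
rot/row [-0.01, 0.53, 0.0]
```

{"method": "arm_command", "body": {"delta_pos": [[0.1, 0.01, 0.69], [0.08, 0.01, 0.7], [0.05, 0.01, 0.7], [0.01, 0.01, 0.71], [-0.03, 0.01, 0.71], [-0.07, 0.01, 0.7], [-0.11, 0.01, 0.7], [-0.14, 0.01, 0.69], [-0.18, 0.01, 0.68], [0, 0, 0]], "rotation": [[0, 0.53, 0], [0, 0.53, 0], [0, 0.53, 0], [0, 0.53, 0], [0, 0.53, 0], [0, 0.53, 0], [0, 0.53, 0], [0, 0.53, 0], [0, 0.53, 0], [0, 0, 0]]}}

```text
clock: 17.5
position: [0.6089, 0.2325, 0.3565]
tool_rot: [2.463, 0.922, 1.877]
force: [0.3, 0.2, -0.5]
grip_width: 0.0856
```

```bash
python3 - <<'E'
from h import *
incup();plan(tcp(-.1415-.05*np.sin(.5),.077+.05*np.cos(.5),.5),Ra(.5))
E
```

```text
tcp in cup [-0.006  -0.1922  0.2245] roterr [-0.01   -0.531   0.0142] F [ 0.3  0.2 -0.5] w 0.0856 clk 17.5
n 5 dist [ 0.008   0.0556 -0.0969] clk 17.5
[[0.72, 0.05, 0.2], [0.72, 0.05, 0.19], [0.72, 0.05, 0.19], [0.72, 0.04, 0.18], [0.72, 0.04, 0.18]]
rot/row [-0.02, -0.06, 0.02]
```

{"method": "arm_command", "body": {"delta_pos": [[0.72, 0.05, 0.2], [0.72, 0.05, 0.19], [0.72, 0.05, 0.19], [0.72, 0.04, 0.18], [0.6, 0.04, 0.18], [0, 0, 0], [0, 0, 0]], "rotation": [[-0.02, -0.06, 0.02], [-0.02, -0.06, 0.02], [-0.02, -0.06, 0.02], [-0.02, -0.06, 0.02], [-0.02, -0.06, 0.02], [0, 0, 0], [0, 0, 0]]}}

```text
clock: 18.2
position: [0.6166, 0.2871, 0.2452]
tool_rot: [2.438, 0.943, 1.843]
force: [0.9, -0.3, -0.6]
grip_width: 0.0851
```

```bash
python3 - <<'E'
from h import *
incup();plan(tcp(-.1415,.077,.5),Ra(.5));p,im=snap('wrist','w10')
for L in(.042,.082,.109): print(proj(p,Oc+Cc@(np.array([0,-.067,.111])+np.array([0,-.909,-.416])*L)))
E
```

```text
tcp in cup [-0.0066 -0.1634  0.1037] roterr [-0.0132 -0.5015  0.0127] F [ 0.9 -0.3 -0.6] w 0.0851 clk 18.2
n 2 dist [-0.0072  0.0296 -0.026 ] clk 18.2
[[0.65, 0.11, -0.11], [0.65, 0.11, -0.11]]
rot/row [-0.08, -0.01, 0.04]
[331.25141501 181.61571854]
[331.85652676 263.03912597]
[332.23334722 313.74381979]
```

View pics/w10.png

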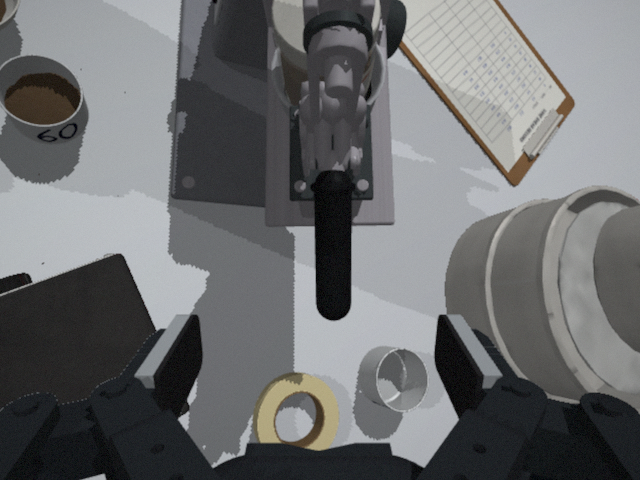

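The grip runs from (333,180) to (333,318), matching the prediction. Going in and gripping.

{"method": "arm_command", "body": {"delta_pos": [[0.44, 0.08, -0.07], [0.44, 0.08, -0.07], [0.4, 0.07, -0.07], [0, 0, 0], [0, 0, 0]], "rotation": [[-0.05, 0, 0.03], [-0.05, 0, 0.03], [-0.05, 0, 0.03], [0, 0, 0], [0, 0, 0]]}}

```text
clock: 18.75
position: [0.6094, 0.3186, 0.2189]
tool_rot: [2.408, 0.936, 1.826]
force: [0.3, -0.1, -0.0]
grip_width: 0.085
```

```bash
python3 - <<'E'
from h import *
incup();plan(tcp(-.1415,.077,.5),Ra(.5))
E
```

```text
tcp in cup [ 0.0013 -0.1379  0.0717] roterr [ 0.0012 -0.5003 -0.0032] F [ 0.3 -0.1 -0. ] w 0.085 clk 18.75
n 1 dist [-0.     -0.002   0.0003] clk 18.75
[[-0.05, -0.04, 0.02]]
rot/row [0.02, -0.0, -0.03]
```

{"method": "arm_command", "body": {"delta_pos": [[0, -0.04, 0], [0, 0, 0], [0, 0, 0], [0, 0, 0], [0, 0, 0], [0, 0, 0], [0, 0, 0], [0, 0, 0], [0, 0, 0]], "rotation": [[0, 0, 0], [0, 0, 0], [0, 0, 0], [0, 0, 0], [0, 0, 0], [0, 0, 0], [0, 0, 0], [0, 0, 0], [0, 0, 0]], "gripper": 1, "grip_force": 40}}

```text
clock: 19.65
position: [0.6098, 0.3168, 0.2197]
tool_rot: [2.404, 0.936, 1.822]
force: [0.0, -0.1, -0.5]
grip_width: 0.0136
```

```bash
cat > arc.py <<'E'
from h import *
import sys
np.set_printoptions(precision=3,suppress=True)
PH=[196,160,130,115.6,100,78.5];RR=[.0696,.0665,.067,.069,.072,.0755]
def pt(ph): r=np.interp(-ph,-np.array(PH),RR);return -.075+r*np.cos(np.radians(ph)),.096+r*np.sin(np.radians(ph))
incup();s=monitor.observe();R=RM(s['tool_rot']);a=.5
g=Cc.T@(np.array(s['position'])-Oc-.005*R[:,0]);y,z=g[1]+.075,g[2]-.096;ph=np.degrees(np.arctan2(z,y))%360
print('grip',g,'phi',ph,'r',np.hypot(y,z),'Fcup',Cc.T@np.array(s['force']))
step=float(sys.argv[1]);n=int(sys.argv[2]);prev=g
rows=[]
for i in range(1,n+1):
    yy,zz=pt(max(ph-step*i,float(sys.argv[3]) if len(sys.argv)>3 else 70));q=np.array([0,yy,zz]);d=R.T@(Cc@(q-prev));rows.append(np.round(d/.03,2).tolist());prev=q
print(rows);print('rot corr',np.round(Ro.from_matrix(R.T@Ra(a)).as_rotvec()/np.radians(6),2))
E
python3 arc.py 8 5
```

```text
tcp in cup [ 0.001 -0.139  0.073] roterr [ 0.001 -0.498 -0.005] F [ 0.  -0.1 -0.5] w 0.0136 clk 19.65
grip [ 0.001 -0.142  0.077] phi 195.67765270494175 r 0.06927693076533943 Fcup [-0.287 -0.08  -0.43 ]
[[-0.3, -0.02, -0.11], [-0.28, 0.0, -0.15], [-0.25, 0.0, -0.19], [-0.22, 0.0, -0.22], [-0.2, 0.0, -0.24]]
rot corr [ 0.02  0.01 -0.04]
```

{"method": "arm_command", "body": {"delta_pos": [[-0.3, 0, -0.11], [-0.28, 0, -0.15], [-0.25, 0, -0.19], [-0.22, 0, -0.22], [-0.2, 0, -0.24]], "rotation": [[0, 0, 0], [0, 0, 0], [0, 0, 0], [0, 0, 0], [0, 0, 0]]}}

```text
clock: 20.15
position: [0.5925, 0.3055, 0.264]
tool_rot: [2.406, 0.937, 1.823]
force: [0.5, 0.2, 0.9]
grip_width: 0.0002
```

```bash
python3 arc.py 8 6
```

```text
tcp in cup [-0.    -0.133  0.121] roterr [-0.    -0.498 -0.004] F [0.5 0.2 0.9] w 0.0002 clk 20.15
grip [-0.    -0.136  0.126] phi 153.80927214524348 r 0.06745198409252043 Fcup [ 0.728 -0.255  0.629]
[[-0.14, 0.01, -0.28], [-0.13, 0.0, -0.28], [-0.09, 0.0, -0.3], [-0.08, 0.0, -0.31], [-0.04, 0.0, -0.32], [-0.0, 0.0, -0.33]]
rot corr [ 0.01  0.02 -0.04]
```

The fingers closed empty, so the handle slipped out. I'll retreat and find the handle numerically.

{"method": "arm_command", "body": {"delta_pos": [[-0.8, 0, 0.3], [-0.8, 0, 0.3], [0, 0, 0], [0, 0, 0]], "rotation": [[0, 0, 0], [0, 0, 0], [0, 0, 0], [0, 0, 0]], "gripper": -1}}

```text
clock: 20.55
position: [0.6123, 0.2706, 0.2993]
tool_rot: [2.403, 0.936, 1.822]
force: [-0.2, 0.8, -0.4]
grip_width: 0.058
```

```bash
python3 - <<'E'
from h import *
np.set_printoptions(precision=4,suppress=True)
incup()
p,im=snap('wrist','w11');p10=__import__('pickle').load(open('pics/w10.pkl','rb'));i10=cv2.imread('pics/w10.png')
def comp(i,sl,th):
    g=i[sl].max(2);m=(g<th).astype(np.uint8);k,l,s,c=cv2.connectedComponentsWithStats(m)
    return [(a.tolist(),b.round(1).tolist()) for a,b in zip(s[1:],c[1:]) if a[4]>300]
full=(slice(0,400),slice(230,430))
print('w10',comp(i10,full,45));print('w11',comp(im,full,45))
for L in(.042,.082,.109): print(proj(p,Oc+Cc@(np.array([0,-.067,.111])+np.array([0,-.909,-.416])*L)))
ps,si=snap('scene','s11');g=si[120:240,220:340].max(2);k,l,s,c=cv2.connectedComponentsWithStats((g<70).astype(np.uint8));print('scene',[(a.tolist(),b.round(1).tolist()) for a,b in zip(s[1:],c[1:]) if a[4]>15])
E
```

```text
tcp in cup [ 0.0005 -0.1706  0.1595] roterr [ 0.0025 -0.4989 -0.0054] F [-0.2  0.8 -0.4] w 0.058 clk 20.55
w10 [([0, 0, 37, 64, 943], [16.7, 27.5]), ([74, 13, 69, 41, 820], [103.9, 28.1]), ([156, 18, 19, 40, 451], [163.6, 35.4]), ([60, 115, 82, 205, 6229], [98.2, 229.1])]
w11 [([59, 22, 61, 47, 2075], [89.0, 44.4]), ([138, 51, 19, 31, 394], [145.2, 64.9]), ([54, 146, 66, 162, 3708], [83.8, 236.5]), ([0, 304, 13, 89, 832], [5.2, 341.6]), ([164, 304, 36, 96, 2076], [179.9, 358.3])]
[316.7376 200.0826]
[316.5869 262.9411]
[316.4915 302.7601]
scene [([72, 0, 7, 8, 36], [74.3, 2.4]), ([62, 0, 58, 94, 3507], [97.6, 47.6]), ([39, 68, 20, 8, 60], [48.5, 71.6])]
```

The handle is still at its open position. Retry: deeper, with full grip force and a slow start.

```bash
python3 - <<'E'
from h import *
a=.5;t=np.array([0,np.sin(a),-np.cos(a)])
plan(Oc+Cc@(np.array([0,-.1415,.077])-.05*t),Ra(a))
print(np.round(.055/.03,2))
E
```

```text
n 2 dist [ 0.0054  0.0145 -0.0355] clk 20.65
[[0.6, -0.01, 0.23], [0.6, -0.01, 0.23]]
rot/row [0.02, 0.0, -0.02]
1.83
```

{"method": "arm_command", "body": {"delta_pos": [[0.6, 0, 0.23], [0.6, 0, 0.23], [0.5, 0, 0], [0.5, 0, 0], [0.5, 0, 0], [0.5, 0, 0], [0, 0, 0], [0, 0, 0]], "rotation": [[0, 0, 0], [0, 0, 0], [0, 0, 0], [0, 0, 0], [0, 0, 0], [0, 0, 0], [0, 0, 0], [0, 0, 0]]}}

```text
clock: 21.45
position: [0.605, 0.3273, 0.206]
tool_rot: [2.412, 0.935, 1.834]
force: [0.2, -1.3, 0.3]
grip_width: 0.0856
```

```bash
python3 - <<'E'
from h import *
a=.5;t=np.array([0,np.sin(a),-np.cos(a)]);incup()
plan(Oc+Cc@(np.array([0,-.1415,.077])+.012*t),Ra(a))
E
```

```text
tcp in cup [-0.0002 -0.1289  0.0582] roterr [ 0.0038 -0.5043 -0.0008] F [ 0.2 -1.3  0.3] w 0.0856 clk 21.45
n 1 dist [ 0.0033 -0.0067  0.0076] clk 21.45
[[-0.35, 0.01, 0.07]]
rot/row [0.04, -0.04, 0.0]
```

{"method": "arm_command", "body": {"delta_pos": [[-0.3, 0, 0.07], [0, 0, 0]], "rotation": [[0.04, -0.04, 0], [0, 0, 0]]}}

```text
clock: 21.65
position: [0.609, 0.3202, 0.2137]
tool_rot: [2.41, 0.939, 1.827]
force: [-0.1, -0.5, -0.6]
grip_width: 0.0853
```

{"method": "arm_command", "body": {"delta_pos": [[0, 0, 0], [0, 0, 0], [0, 0, 0], [0, 0, 0], [0, 0, 0], [0, 0, 0], [0, 0, 0], [0, 0, 0], [0, 0, 0]], "rotation": [[0, 0, 0], [0, 0, 0], [0, 0, 0], [0, 0, 0], [0, 0, 0], [0, 0, 0], [0, 0, 0], [0, 0, 0], [0, 0, 0]], "gripper": 1, "grip_force": 100}}

```text
clock: 22.55
position: [0.6102, 0.3189, 0.2156]
tool_rot: [2.406, 0.939, 1.821]
force: [-0.6, -0.8, 1.3]
grip_width: 0.0132
```

```bash
python3 arc.py 4 4
```

```text
tcp in cup [ 0.001 -0.138  0.068] roterr [-0.001 -0.496 -0.003] F [-0.6 -0.8  1.3] w 0.0132 clk 22.55
grip [ 0.001 -0.141  0.073] phi 199.49830741696155 r 0.06964650539960511 Fcup [-0.434 -0.039  1.595]
[[-0.16, -0.02, -0.03], [-0.15, 0.0, -0.05], [-0.15, 0.0, -0.06], [-0.14, 0.0, -0.07]]
rot corr [-0.    0.04 -0.03]
```

{"method": "arm_command", "body": {"delta_pos": [[-0.12, 0, -0.03], [-0.14, 0, -0.05], [-0.14, 0, -0.06]], "rotation": [[0, 0, 0], [0, 0, 0], [0, 0, 0]]}}

```text
clock: 22.85
position: [0.6057, 0.3166, 0.2264]
tool_rot: [2.414, 0.936, 1.832]
force: [-12.0, 8.9, 2.2]
grip_width: 0.0116
```

```bash
sed -i 's/-Oc-.005/-Oc-.009/' arc.py; python3 arc.py 4 6
```

```text
tcp in cup [ 0.001 -0.136  0.08 ] roterr [ 0.001 -0.503 -0.001] F [-12.    8.9   2.2] w 0.0116 clk 22.85
grip [ 0.001 -0.141  0.088] phi 186.97154454714152 r 0.06606441647325721 Fcup [ 0.144 14.925  2.307]
[[-0.18, -0.02, 0.01], [-0.14, 0.0, -0.08], [-0.13, 0.0, -0.09], [-0.12, 0.0, -0.1], [-0.11, 0.0, -0.11], [-0.1, 0.0, -0.12]]
rot corr [ 0.01 -0.03 -0.  ]
```

{"method": "arm_command", "body": {"delta_pos": [[0, 0, 0]], "rotation": [[0, 0, 0]], "grip_force": 120}}

```text
clock: 22.95
position: [0.6044, 0.3173, 0.2272]
tool_rot: [2.416, 0.934, 1.836]
force: [-0.7, -5.4, 7.0]
grip_width: 0.0103
```

```bash
python3 arc.py 4 6; python3 - <<'E'
from h import *
s=monitor.observe();print('M cup',Cc.T@np.array(s['moment']))
si=optics.grab_frame('scene')[120:240,220:340];g=si.max(2);k,l,s,c=cv2.connectedComponentsWithStats((g<70).astype(np.uint8));print('scene',[(a.tolist(),b.round(1).tolist()) for a,b in zip(s[1:],c[1:]) if a[4]>15])
p,im=snap('wrist','w12')
# handle silhouette near v: dark columns between fingers
g=im.max(2)
for v in range(100,330,15):
    r=np.where(g[v,270:390]<45)[0]; print(v,(270+r.min(),270+r.max(),len(r)) if len(r) else None,end=' ')
E
```

```text
tcp in cup [ 0.001 -0.135  0.081] roterr [ 0.002 -0.506 -0.   ] F [-0.7 -5.4  7. ] w 0.0103 clk 22.95
grip [ 0.001 -0.139  0.089] phi 186.35116549939127 r 0.06457873618920981 Fcup [-1.455 -2.871  8.208]
[[-0.19, -0.02, 0.05], [-0.13, 0.0, -0.09], [-0.13, 0.0, -0.09], [-0.12, 0.0, -0.1], [-0.11, 0.0, -0.11], [-0.1, 0.0, -0.12]]
rot corr [ 0.01 -0.06  0.  ]
M cup [0.39309822 0.77167204 0.3294118 ]
scene [([72, 0, 5, 6, 20], [73.4, 2.0]), ([106, 0, 14, 12, 158], [112.8, 5.3]), ([55, 13, 65, 81, 2841], [97.9, 55.5]), ([0, 25, 3, 11, 21], [0.7, 29.7]), ([55, 46, 12, 13, 61], [61.2, 53.4]), ([52, 61, 17, 12, 69], [59.0, 67.3]), ([38, 67, 9, 5, 28], [41.7, 68.9])]
100 None 115 (np.int64(361), np.int64(365), 5) 130 None 145 (np.int64(276), np.int64(276), 1) 160 (np.int64(275), np.int64(278), 4) 175 (np.int64(272), np.int64(278), 7) 190 (np.int64(272), np.int64(318), 11) 205 (np.int64(271), np.int64(299), 15) 220 (np.int64(271), np.int64(342), 58) 235 (np.int64(271), np.int64(357), 65) 250 (np.int64(296), np.int64(340), 45) 265 (np.int64(296), np.int64(339), 44) 280 (np.int64(297), np.int64(339), 43) 295 (np.int64(297), np.int64(338), 42) 310 (np.int64(300), np.int64(336), 37) 325 (np.int64(274), np.int64(359), 50)
```

```bash
python3 - <<'E'
from h import *
import pickle
def show(name,rows):
    p=pickle.load(open(f'pics/{name}.pkl','rb'));im=cv2.imread(f'pics/{name}.png');Rc=RM(p['rotation'])
    al,be=np.radians(64),np.radians(204.6)
    for db in(0,10,20):
        a=al-np.radians(db);b=be-np.radians(db);pv=np.array([0,-.075+.017*np.cos(a),.096+.017*np.sin(a)])
        for L in(.042,.07,.09,.109):
            X=Oc+Cc@(pv+L*np.array([0,np.cos(b),np.sin(b)]));dep=(Rc.T@(X-p['origin']))[2];print(name,db,L,proj(p,X).round(0),'dep',round(dep,3),'wpx',round(405*.018/dep,1))
    g=im.max(2)
    for v in rows:
        x=g[v,270:400];m=(x<45).astype(int);e=np.flatnonzero(np.diff(np.r_[0,m,0]));print(v,[(270+i,270+j) for i,j in zip(e[::2],e[1::2]) if j-i>12],end=' ')
    print()
show('w12',range(180,340,12));show('w10',range(170,330,20))
E
```

```text
w12 0 0.042 [317. 233.] dep 0.163 wpx 44.8
w12 0 0.07 [317. 298.] dep 0.169 wpx 43.1
w12 0 0.09 [317. 342.] dep 0.174 wpx 41.9
w12 0 0.109 [316. 381.] dep 0.178 wpx 40.9
w12 10 0.042 [317. 229.] dep 0.157 wpx 46.3
w12 10 0.07 [316. 301.] dep 0.159 wpx 45.8
w12 10 0.09 [316. 351.] dep 0.16 wpx 45.5
w12 10 0.109 [316. 398.] dep 0.162 wpx 45.1
w12 20 0.042 [316. 224.] dep 0.152 wpx 47.8
w12 20 0.07 [316. 299.] dep 0.149 wpx 48.8
w12 20 0.09 [316. 355.] dep 0.147 wpx 49.6
w12 20 0.109 [316. 409.] dep 0.145 wpx 50.3
180 [] 192 [] 204 [] 216 [(np.int64(271), np.int64(287)), (np.int64(306), np.int64(330))] 228 [(np.int64(296), np.int64(340))] 240 [(np.int64(294), np.int64(342))] 252 [(np.int64(296), np.int64(341))] 264 [(np.int64(296), np.int64(340))] 276 [(np.int64(297), np.int64(340))] 288 [(np.int64(297), np.int64(340))] 300 [(np.int64(301), np.int64(336))] 312 [(np.int64(300), np.int64(337))] 324 [(np.int64(299), np.int64(338))] 336 [(np.int64(298), np.int64(339))] 
w10 0 0.042 [331. 183.] dep 0.19 wpx 38.3
w10 0 0.07 [332. 240.] dep 0.197 wpx 37.0
w10 0 0.09 [332. 279.] dep 0.202 wpx 36.2
w10 0 0.109 [332. 315.] dep 0.206 wpx 35.4
w10 10 0.042 [331. 179.] dep 0.185 wpx 39.4
w10 10 0.07 [332. 240.] dep 0.187 wpx 39.0
w10 10 0.09 [333. 283.] dep 0.188 wpx 38.8
w10 10 0.109 [333. 323.] dep 0.189 wpx 38.5
w10 20 0.042 [332. 172.] dep 0.18 wpx 40.5
w10 20 0.07 [333. 235.] dep 0.177 wpx 41.2
w10 20 0.09 [333. 281.] dep 0.175 wpx 41.7
w10 20 0.109 [334. 326.] dep 0.173 wpx 42.2
170 [(np.int64(290), np.int64(303))] 190 [(np.int64(311), np.int64(357))] 210 [(np.int64(314), np.int64(352))] 230 [(np.int64(315), np.int64(351))] 250 [(np.int64(316), np.int64(351))] 270 [(np.int64(316), np.int64(351))] 290 [(np.int64(316), np.int64(350))] 310 [(np.int64(319), np.int64(349))]
```

The pads are slipping off the tip side of the grip, since the width keeps shrinking. I'll regrip about 14 mm deeper; I was already there without contact.

{"method": "arm_command", "body": {"delta_pos": [[0, 0, 0], [0, 0, 0], [0, 0, 0], [0, 0, 0]], "rotation": [[0, 0, 0], [0, 0, 0], [0, 0, 0], [0, 0, 0]], "gripper": -1}}

```text
clock: 23.45
position: [0.6043, 0.3171, 0.2276]
tool_rot: [2.416, 0.934, 1.836]
force: [-1.2, 0.7, -0.0]
grip_width: 0.068
```

```bash
python3 - <<'E'
from h import *
a=.5;t=np.array([0,np.sin(a),-np.cos(a)]);incup()
plan(Oc+Cc@(np.array([0,-.1415,.077])+.024*t),Ra(a),n=2)
E
```

```text
tcp in cup [ 0.0007 -0.1349  0.0814] roterr [ 1.600e-03 -5.058e-01 -3.000e-04] F [-1.2  0.7 -0. ] w 0.068 clk 23.45
n 2 dist [ 0.0022  0.0104 -0.0237] clk 23.45
[[0.41, -0.01, 0.13], [0.41, -0.01, 0.13]]
rot/row [0.01, -0.03, 0.0]
```

{"method": "arm_command", "body": {"delta_pos": [[0, 0, 0], [0.41, -0.01, 0.13], [0.41, -0.01, 0.13], [0, 0, 0], [0, 0, 0]], "rotation": [[0, 0, 0], [0, -0.03, 0], [0, -0.03, 0], [0, 0, 0], [0, 0, 0]]}}

```text
clock: 23.95
position: [0.6064, 0.3287, 0.201]
tool_rot: [2.411, 0.939, 1.83]
force: [0.1, 0.4, 0.1]
grip_width: 0.0854
```

{"method": "arm_command", "body": {"delta_pos": [[0, 0, 0], [0, 0, 0], [0, 0, 0], [0, 0, 0], [0, 0, 0], [0, 0, 0], [0, 0, 0], [0, 0, 0], [0, 0, 0]], "rotation": [[0, 0, 0], [0, 0, 0], [0, 0, 0], [0, 0, 0], [0, 0, 0], [0, 0, 0], [0, 0, 0], [0, 0, 0], [0, 0, 0]], "gripper": 1, "grip_force": 60}}

```text
clock: 24.85
position: [0.6072, 0.3288, 0.202]
tool_rot: [2.408, 0.939, 1.826]
force: [-0.3, 0.6, -0.5]
grip_width: 0.0155
```

```bash
python3 arc.py 4 6;python3 - <<'E'
from h import *
a=.5;t=np.array([0,np.sin(a),-np.cos(a)])
s=monitor.observe();print('along t',(Cc.T@(np.array(s['position'])-Oc)-[0,-.1415,.077])@t)
E
```

```text
tcp in cup [ 0.001 -0.13   0.054] roterr [ 0.001 -0.498 -0.001] F [-0.3  0.6 -0.5] w 0.0155 clk 24.85
grip [ 0.001 -0.134  0.062] phi 210.2873075686057 r 0.06828541452695663 Fcup [ 0.072  0.632 -0.612]
[[-0.16, -0.02, 0.04], [-0.16, 0.0, -0.01], [-0.16, 0.0, -0.02], [-0.16, 0.0, -0.04], [-0.15, 0.0, -0.06], [-0.15, 0.0, -0.07]]
rot corr [ 0.02  0.02 -0.01]
along t 0.026161312161727516
```

Width is now 15.5 mm, so the handle is properly between the pads. Swinging slowly.

```bash
sed -i 's/-Oc-.009/-Oc-.026/' arc.py; python3 arc.py 4 6
```

```text
tcp in cup [ 0.001 -0.13   0.054] roterr [ 0.001 -0.498 -0.001] F [-0.3  0.6 -0.5] w 0.0155 clk 24.85
grip [ 0.001 -0.142  0.076] phi 196.21131218257952 r 0.06986650613762532 Fcup [ 0.072  0.632 -0.612]
[[-0.15, -0.02, -0.06], [-0.15, 0.0, -0.06], [-0.14, 0.0, -0.07], [-0.14, 0.0, -0.08], [-0.13, 0.0, -0.09], [-0.12, 0.0, -0.1]]
rot corr [ 0.02  0.02 -0.01]
```

{"method": "arm_command", "body": {"delta_pos": [[-0.14, 0, -0.05], [-0.14, 0, -0.07], [-0.14, 0, -0.08]], "rotation": [[0, 0, 0], [0, 0, 0], [0, 0, 0]], "grip_force": 100}}

```text
clock: 25.15
position: [0.6037, 0.3252, 0.2137]
tool_rot: [2.41, 0.939, 1.829]
force: [-2.1, 5.3, -7.2]
grip_width: 0.015
```

```bash
python3 arc.py 4 6
```

```text
tcp in cup [ 0.001 -0.129  0.066] roterr [ 0.002 -0.499 -0.   ] F [-2.1  5.3 -7.2] w 0.015 clk 25.15
grip [ 0.001 -0.142  0.089] phi 185.82267642920527 r 0.06703854892143968 Fcup [-0.293  4.933 -7.723]
[[-0.16, -0.02, -0.03], [-0.13, 0.0, -0.09], [-0.13, 0.0, -0.1], [-0.12, 0.0, -0.1], [-0.11, 0.0, -0.11], [-0.1, 0.0, -0.12]]
rot corr [0.02 0.01 0.  ]
```

{"method": "arm_command", "body": {"delta_pos": [[-0.16, 0, -0.03], [-0.13, 0, -0.09], [-0.13, 0, -0.1], [-0.12, 0, -0.1], [-0.11, 0, -0.11]], "rotation": [[0, 0, 0], [0, 0, 0], [0, 0, 0], [0, 0, 0], [0, 0, 0]]}}

```text
clock: 25.65
position: [0.587, 0.3267, 0.2356]
tool_rot: [2.43, 0.928, 1.86]
force: [8.0, -0.2, -6.0]
grip_width: 0.0144
```

```bash
python3 arc.py 5 8
```

```text
tcp in cup [ 0.001 -0.115  0.09 ] roterr [ 0.008 -0.52   0.005] F [ 8.  -0.2 -6. ] w 0.0144 clk 25.65
grip [ 0.001 -0.128  0.113] phi 162.5672044711632 r 0.055890203245665245 Fcup [ 2.207 -6.308 -7.493]
[[-0.39, -0.03, 0.09], [-0.11, 0.0, -0.16], [-0.1, 0.0, -0.17], [-0.09, 0.0, -0.17], [-0.07, 0.0, -0.18], [-0.05, 0.0, -0.19], [-0.05, 0.0, -0.19], [-0.04, 0.0, -0.19]]
rot corr [ 0.06 -0.19  0.06]
```

```bash
sed -i 's/^PH=.*/PH=[196,160,130,114,100,76.8];RR=[.060,.0565,.057,.059,.062,.0655]/' arc.py; python3 arc.py 5 8
```

```text
tcp in cup [ 0.001 -0.115  0.09 ] roterr [ 0.008 -0.52   0.005] F [ 8.  -0.2 -6. ] w 0.0144 clk 25.65
grip [ 0.001 -0.128  0.113] phi 162.5672044711632 r 0.055890203245665245 Fcup [ 2.207 -6.308 -7.493]
[[-0.12, -0.02, -0.11], [-0.1, 0.0, -0.13], [-0.09, 0.0, -0.14], [-0.07, 0.0, -0.15], [-0.06, 0.0, -0.15], [-0.05, 0.0, -0.16], [-0.04, 0.0, -0.16], [-0.04, 0.0, -0.16]]
rot corr [ 0.06 -0.19  0.06]
```

{"method": "arm_command", "body": {"delta_pos": [[-0.14, 0, -0.11], [-0.12, 0, -0.13], [-0.11, 0, -0.14], [-0.1, 0, -0.15]], "rotation": [[0, -0.06, 0], [0, -0.06, 0], [0, -0.06, 0], [0, 0, 0]], "grip_force": 50}}

```text
clock: 26.05
position: [0.5687, 0.3314, 0.2539]
tool_rot: [2.431, 0.934, 1.863]
force: [-1.8, 7.0, -10.1]
grip_width: 0.014
```

```bash
python3 arc.py 5 8
```

```text
tcp in cup [ 0.    -0.098  0.11 ] roterr [ 0.011 -0.517  0.01 ] F [ -1.8   7.  -10.1] w 0.014 clk 26.05
grip [ 0.001 -0.111  0.133] phi 134.51416161113826 r 0.05156210708903946 Fcup [ -0.043   5.855 -10.989]
[[-0.21, -0.03, -0.12], [-0.04, 0.0, -0.16], [-0.03, 0.0, -0.17], [-0.01, 0.0, -0.17], [-0.01, 0.0, -0.18], [0.0, 0.0, -0.18], [0.02, 0.0, -0.18], [0.05, 0.0, -0.18]]
rot corr [ 0.08 -0.16  0.11]
```

```bash
python3 - <<'E'
from h import *
p,im=snap('wrist','w13');Rc=RM(p['rotation']);g=im.max(2)
for db in(0,20,40,60):
    a=np.radians(64-db);b=np.radians(204.6-db);pv=np.array([0,-.075+.017*np.cos(a),.096+.017*np.sin(a)])
    out=[]
    for L in(.042,.07,.109):
        X=Oc+Cc@(pv+L*np.array([0,np.cos(b),np.sin(b)]));dep=(Rc.T@(X-p['origin']))[2];out.append((proj(p,X).round(0).tolist(),round(405*.018/dep,1)))
    A=Oc+Cc@np.array([0,-.075+.075*np.cos(1.68-np.radians(db)),.096+.075*np.sin(1.68-np.radians(db))])
    print(db,out,'armtip',proj(p,A).round())
for v in range(120,420,12):
    x=g[v,240:400];m=(x<45).astype(int);e=np.flatnonzero(np.diff(np.r_[0,m,0]));print(v,[(240+int(i),240+int(j)) for i,j in zip(e[::2],e[1::2]) if j-i>12])
si=optics.grab_frame('scene')[120:240,220:340];gg=si.max(2);k,l,s,c=cv2.connectedComponentsWithStats((gg<70).astype(np.uint8));print('scene',[(a.tolist(),b.round(1).tolist()) for a,b in zip(s[1:],c[1:]) if a[4]>15])
E
```

```text
0 [([317.0, 325.0], np.float64(39.6)), ([317.0, 380.0], np.float64(38.3)), ([316.0, 451.0], np.float64(36.6))] armtip [316. 244.]
20 [([317.0, 322.0], np.float64(41.9)), ([316.0, 390.0], np.float64(42.7)), ([315.0, 489.0], np.float64(44.0))] armtip [317. 159.]
40 [([317.0, 311.0], np.float64(44.0)), ([316.0, 383.0], np.float64(47.7)), ([314.0, 506.0], np.float64(54.0))] armtip [319. 105.]
60 [([317.0, 290.0], np.float64(45.6)), ([316.0, 354.0], np.float64(52.3)), ([313.0, 480.0], np.float64(65.8))] armtip [319.  85.]
120 [(314, 328)]
132 []
144 []
156 []
168 []
180 []
192 []
204 []
216 []
228 []
240 []
252 []
264 []
276 []
288 [(306, 331)]
300 [(296, 341)]
312 [(294, 321), (325, 343)]
324 [(260, 276), (293, 321), (325, 344)]
336 [(257, 274), (291, 320), (324, 346), (363, 380)]
348 [(253, 274), (290, 321), (323, 347), (363, 383)]
360 [(244, 393)]
372 [(240, 254), (266, 399)]
384 [(240, 253), (270, 400)]
396 [(240, 400)]
408 [(247, 289), (293, 342), (348, 400)]
scene [([40, 0, 80, 94, 3925], [94.2, 46.3]), ([38, 54, 20, 12, 64], [46.7, 59.5])]
```

The handle has turned about 60°. I'll slide the light grip outward along the handle for leverage and palm clearance.

{"method": "arm_command", "body": {"delta_pos": [[0, 0, 0], [-0.28, 0, 0.1], [-0.28, 0, 0.1], [0, 0, 0]], "rotation": [[0, 0, 0], [0, 0, 0], [0, 0, 0], [0, 0, 0]], "grip_force": 20}}

```text
clock: 26.55
position: [0.5695, 0.3254, 0.2635]
tool_rot: [2.447, 0.926, 1.888]
force: [6.7, -12.8, 10.8]
grip_width: 0.0143
```

```bash
python3 arc.py 5 3; python3 - <<'E'
from h import *
p,im=snap('wrist','w14');g=im.max(2)
for v in range(252,400,12):
    x=g[v,240:400];m=(x<45).astype(int);e=np.flatnonzero(np.diff(np.r_[0,m,0]));print(v,[(240+int(i),240+int(j)) for i,j in zip(e[::2],e[1::2]) if j-i>12])
Rc=RM(p['rotation'])
for db,al in((50,10),(60,0),(70,-5),(80,-10)):
    a=np.radians(al);b=np.radians(204.6-db);pv=np.array([0,-.075+.017*np.cos(a),.096+.017*np.sin(a)]);out=[]
    for L in(.042,.07,.109):
        X=Oc+Cc@(pv+L*np.array([0,np.cos(b),np.sin(b)]));dep=(Rc.T@(X-p['origin']))[2];out.append((proj(p,X).round(0).tolist(),round(405*.018/dep,1)))
    print(db,out)
E
```

```text
tcp in cup [ 0.    -0.103  0.12 ] roterr [ 0.016 -0.532  0.015] F [  6.7 -12.8  10.8] w 0.0143 clk 26.55
grip [ 0.001 -0.116  0.143] phi 131.05421132197768 r 0.062253622055516336 Fcup [ -0.864 -13.307  12.171]
[[0.13, -0.03, -0.19], [-0.03, 0.0, -0.17], [-0.02, 0.0, -0.17]]
rot corr [ 0.11 -0.31  0.18]
252 []
264 []
276 [(312, 326)]
288 [(297, 341)]
300 [(296, 341)]
312 [(294, 343)]
324 [(260, 276), (293, 322), (323, 344)]
336 [(257, 274), (292, 346), (363, 380)]
348 [(254, 274), (290, 347), (363, 383)]
360 [(244, 283), (284, 393)]
372 [(253, 273), (284, 400)]
384 [(282, 400)]
396 [(240, 400)]
50 [([318.0, 292.0], np.float64(41.8)), ([316.0, 355.0], np.float64(46.3)), ([313.0, 469.0], np.float64(54.6))]
60 [([318.0, 282.0], np.float64(42.3)), ([316.0, 338.0], np.float64(48.2)), ([313.0, 448.0], np.float64(59.5))]
70 [([318.0, 270.0], np.float64(43.1)), ([316.0, 316.0], np.float64(50.1)), ([312.0, 414.0], np.float64(64.8))]
80 [([318.0, 256.0], np.float64(43.6)), ([316.0, 289.0], np.float64(51.6)), ([313.0, 362.0], np.float64(69.3))]
```

{"method": "arm_command", "body": {"delta_pos": [[-0.25, 0, 0.1], [-0.15, 0, 0.06], [0, 0, 0], [0, 0, 0]], "rotation": [[0, -0.15, 0], [0, -0.15, 0], [0, 0, 0], [0, 0, 0]]}}

```text
clock: 27.0
position: [0.5745, 0.3171, 0.2716]
tool_rot: [2.421, 0.949, 1.856]
force: [-1.0, 0.8, 1.1]
grip_width: 0.0001
```

```bash
python3 arc.py 5 3; python3 - <<'E'
from h import *
p,im=snap('wrist','w15');g=im.max(2)
for v in range(252,400,12):
    x=g[v,240:400];m=(x<45).astype(int);e=np.flatnonzero(np.diff(np.r_[0,m,0]));print(v,[(240+int(i),240+int(j)) for i,j in zip(e[::2],e[1::2]) if j-i>12],end=' ')
print();Rc=RM(p['rotation'])
for db,al in((50,10),(60,0),(70,-5),(80,-10)):
    a=np.radians(al);b=np.radians(204.6-db);pv=np.array([0,-.075+.017*np.cos(a),.096+.017*np.sin(a)]);out=[]
    for L in(.042,.07,.109):
        X=Oc+Cc@(pv+L*np.array([0,np.cos(b),np.sin(b)]));dep=(Rc.T@(X-p['origin']))[2];out.append((proj(p,X).round(0).tolist(),round(405*.018/dep,1)))
    print(db,out)
E
```

```text
tcp in cup [ 0.001 -0.112  0.129] roterr [ 0.017 -0.502  0.015] F [-1.   0.8  1.1] w 0.0001 clk 27.0
grip [ 0.001 -0.124  0.152] phi 131.33014045648935 r 0.07475366691862582 Fcup [0.42  1.297 1.034]
[[0.53, -0.02, -0.29], [-0.04, 0.0, -0.17], [-0.02, 0.0, -0.17]]
rot corr [ 0.12 -0.02  0.18]
252 [] 264 [(307, 331)] 276 [(282, 322), (324, 342)] 288 [(295, 321), (324, 339)] 300 [] 312 [] 324 [(339, 356)] 336 [(278, 297), (340, 359)] 348 [(276, 297)] 360 [(269, 327), (328, 368)] 372 [(240, 347), (348, 400)] 384 [(240, 270), (295, 340), (341, 400)] 396 [(240, 400)] 
50 [([318.0, 273.0], np.float64(39.5)), ([316.0, 330.0], np.float64(43.3)), ([313.0, 433.0], np.float64(50.2))]
60 [([318.0, 263.0], np.float64(40.0)), ([316.0, 315.0], np.float64(45.0)), ([313.0, 412.0], np.float64(54.5))]
70 [([318.0, 251.0], np.float64(40.7)), ([316.0, 294.0], np.float64(46.8)), ([313.0, 379.0], np.float64(59.1))]
80 [([318.0, 238.0], np.float64(41.2)), ([317.0, 268.0], np.float64(48.2)), ([313.0, 332.0], np.float64(63.0))]
```

{"method": "arm_command", "body": {"delta_pos": [[-0.7, 0, 0.3], [-0.7, 0, 0.3], [-0.4, 0, 0], [0, 0, 0]], "rotation": [[0, 0, 0], [0, 0, 0], [0, 0, 0], [0, 0, 0]]}}

```text
clock: 27.45
position: [0.5982, 0.2786, 0.308]
tool_rot: [2.423, 0.949, 1.858]
force: [-0.6, 0.2, 0.1]
grip_width: -0.0001
```

```bash
cat > hl.py <<'E'
from h import *
import sys
def prof(name):
    incup();p,im=snap('wrist',name);g=im.max(2);Rc=RM(p['rotation'])
    for v in range(100,400,12):
        x=g[v,240:400];m=(x<45).astype(int);e=np.flatnonzero(np.diff(np.r_[0,m,0]));print(v,[(240+int(i),240+int(j)) for i,j in zip(e[::2],e[1::2]) if j-i>12],end=' ')
    print()
    for db,al in((0,64),(20,45),(40,25),(60,0),(80,-10),(95,-20),(114.6,-28)):
        a=np.radians(al);b=np.radians(204.6-db);pv=np.array([0,-.075+.017*np.cos(a),.096+.017*np.sin(a)]);out=[]
        for L in(.042,.07,.109):
            X=Oc+Cc@(pv+L*np.array([0,np.cos(b),np.sin(b)]));dep=(Rc.T@(X-p['origin']))[2];out.append((proj(p,X).round(0).tolist(),round(405*.018/dep,1)))
        print(db,out)
    ps=optics.camera_params('scene');si=optics.grab_frame('scene')[:,:,::-1][120:240,220:340];gg=si.max(2);k,l,s,c=cv2.connectedComponentsWithStats((gg<70).astype(np.uint8));print('scene',[(a.tolist(),b.round(1).tolist()) for a,b in zip(s[1:],c[1:]) if a[4]>15])
    for db,al in((0,64),(40,25),(60,0),(80,-10),(114.6,-28)):
        a=np.radians(al);b=np.radians(204.6-db);pv=np.array([0,-.075+.017*np.cos(a),.096+.017*np.sin(a)])
        print(db,[(proj(ps,Oc+Cc@(pv+L*np.array([0,np.cos(b),np.sin(b)])))-[220,120]).round(0).tolist() for L in(.042,.075,.109)],end=' ')
prof(sys.argv[1])
E
python3 hl.py w16
```

```text
tcp in cup [ 0.0014 -0.1545  0.1685] roterr [ 0.017  -0.5031  0.0162] F [-0.6  0.2  0.1] w -0.0001 clk 27.45
100 [(314, 331)] 112 [] 124 [] 136 [] 148 [] 160 [] 172 [] 184 [(304, 336)] 196 [(303, 338)] 208 [(303, 337)] 220 [(288, 338)] 232 [(297, 338)] 244 [(299, 321), (323, 338)] 256 [(300, 337)] 268 [(309, 327)] 280 [] 292 [] 304 [] 316 [(283, 299), (339, 354)] 328 [(280, 298)] 340 [(279, 296), (341, 359)] 352 [(275, 307), (331, 362)] 364 [(267, 332), (333, 366)] 376 [(240, 337), (357, 400)] 388 [(240, 263), (273, 302), (303, 355), (356, 400)] 
0 [([319.0, 230.0], np.float64(28.9)), ([318.0, 273.0], np.float64(28.2)), ([317.0, 329.0], np.float64(27.2))]
20 [([319.0, 225.0], np.float64(30.1)), ([318.0, 272.0], np.float64(30.5)), ([316.0, 340.0], np.float64(31.1))]
40 [([319.0, 213.0], np.float64(31.3)), ([318.0, 258.0], np.float64(33.0)), ([316.0, 329.0], np.float64(35.8))]
60 [([319.0, 197.0], np.float64(31.9)), ([318.0, 231.0], np.float64(35.0)), ([315.0, 290.0], np.float64(40.4))]
80 [([319.0, 176.0], np.float64(32.6)), ([318.0, 190.0], np.float64(36.8)), ([316.0, 219.0], np.float64(44.9))]
95 [([319.0, 159.0], np.float64(32.7)), ([318.0, 156.0], np.float64(37.3)), ([317.0, 151.0], np.float64(46.5))]
114.6 [([320.0, 136.0], np.float64(32.4)), ([319.0, 111.0], np.float64(36.8)), ([318.0, 62.0], np.float64(45.7))]
scene [([65, 0, 55, 94, 3694], [98.0, 45.3]), ([61, 21, 16, 15, 85], [68.4, 28.9]), ([58, 40, 7, 7, 22], [60.8, 43.0]), ([31, 50, 17, 15, 73], [38.8, 56.9])]
0 [[38.0, 70.0], [48.0, 72.0], [59.0, 75.0]] 40 [[36.0, 65.0], [47.0, 62.0], [58.0, 58.0]] 60 [[33.0, 63.0], [42.0, 58.0], [52.0, 52.0]] 80 [[29.0, 62.0], [35.0, 54.0], [42.0, 46.0]] 114.6 [[21.0, 61.0], [20.0, 53.0], [20.0, 43.0]]
```

The handle stays by itself at about 66° of its swing. I'll switch to pushing: closed fingers on its outer side.

```bash
cat > mv.py <<'E'
from h import *
import sys
# rows from current pose through cup-frame TCP waypoints (y,z,n)
a=float(sys.argv[1]);s=monitor.observe();R=RM(s['tool_rot']);prev=Cc.T@(np.array(s['position'])-Oc);incup();rows=[]
for w in sys.argv[2:]:
    y,z,n=map(float,w.split(','));q=np.array([0,y,z]);d=np.round(R.T@(Cc@(q-prev))/.03/n,2).tolist();rows+=[d]*int(n);prev=q
print(rows);print('Fcup',np.round(Cc.T@np.array(s['force']),1),'rot',np.round(Ro.from_matrix(R.T@Ra(a)).as_rotvec()/np.radians(6),2))
E
python3 mv.py .5 -.182,.172,2 -.178,.137,2 -.160,.137,2
```

```text
tcp in cup [ 0.0011 -0.153   0.1673] roterr [ 0.0174 -0.505   0.0175] F [ 0.   0.1 -0.7] w 0.0005 clk 27.55
[[-0.3, -0.03, 0.38], [-0.3, -0.03, 0.38], [0.54, 0.01, 0.22], [0.54, 0.01, 0.22], [0.15, 0.01, -0.26], [0.15, 0.01, -0.26]]
Fcup [-0.2  0.1 -0.7] rot [ 0.12 -0.05  0.2 ]
```

{"method": "arm_command", "body": {"delta_pos": [[-0.3, -0.02, 0.38], [-0.3, -0.02, 0.38], [0.54, 0, 0.22], [0.54, 0, 0.22], [0, 0, 0]], "rotation": [[0.06, -0.03, 0.1], [0.06, -0.03, 0.1], [0, 0, 0], [0, 0, 0], [0, 0, 0]]}}

```text
clock: 28.05
position: [0.6244, 0.273, 0.2749]
tool_rot: [2.414, 0.938, 1.829]
force: [-0.1, -1.1, 0.1]
grip_width: 0.0001
```

```bash
python3 mv.py .5 -.152,.137,4 -.125,.144,4
```

```text
tcp in cup [-0.0003 -0.1784  0.1334] roterr [-1.900e-03 -5.004e-01  1.000e-04] F [-0.1 -1.1  0.1] w 0.0001 clk 28.05
[[0.08, 0.0, -0.21], [0.08, 0.0, -0.21], [0.08, 0.0, -0.21], [0.08, 0.0, -0.21], [0.06, -0.0, -0.23], [0.06, -0.0, -0.23], [0.06, -0.0, -0.23], [0.06, -0.0, -0.23]]
Fcup [-0.8 -0.6  0.5] rot [-0.02 -0.   -0.  ]
```

{"method": "arm_command", "body": {"delta_pos": [[0.08, 0, -0.21], [0.08, 0, -0.21], [0.08, 0, -0.21], [0.08, 0, -0.21], [0.05, 0, -0.23], [0.05, 0, -0.23], [0.05, 0, -0.23]], "rotation": [[0, 0, 0], [0, 0, 0], [0, 0, 0], [0, 0, 0], [0, 0, 0], [0, 0, 0], [0, 0, 0]]}}

```text
clock: 28.75
position: [0.5825, 0.3024, 0.2854]
tool_rot: [2.412, 0.938, 1.828]
force: [3.0, -2.4, 0.5]
grip_width: 0.0001
```

```bash
python3 mv.py .5 -.105,.150,4; python3 hl.py w17 | tail -3
```

```text
tcp in cup [ 0.0003 -0.1273  0.1444] roterr [-0.0011 -0.4997 -0.0006] F [ 3.  -2.4  0.5] w 0.0001 clk 28.75
[[0.05, -0.0, -0.19], [0.05, -0.0, -0.19], [0.05, -0.0, -0.19], [0.05, -0.0, -0.19]]
Fcup [ 0.2 -3.9  0.4] rot [-0.01  0.   -0.01]
114.6 [([317.0, 167.0], np.float64(37.1)), ([317.0, 142.0], np.float64(43.2)), ([317.0, 92.0], np.float64(55.9))]
scene [([52, 0, 68, 94, 3895], [95.7, 45.2]), ([48, 44, 16, 10, 47], [56.1, 48.3]), ([29, 47, 16, 17, 72], [36.3, 55.1])]
0 [[38.0, 70.0], [48.0, 72.0], [59.0, 75.0]] 40 [[36.0, 65.0], [47.0, 62.0], [58.0, 58.0]] 60 [[33.0, 63.0], [42.0, 58.0], [52.0, 52.0]] 80 [[29.0, 62.0], [35.0, 54.0], [42.0, 46.0]] 114.6 [[21.0, 61.0], [20.0, 53.0], [20.0, 43.0]]
```

Contact is made and the handle is moving (about 75°, 4 N). Pushing on.

{"method": "arm_command", "body": {"delta_pos": [[0.05, 0, -0.2], [0.05, 0, -0.2], [0.05, 0, -0.2], [0.05, 0, -0.2]], "rotation": [[0, 0, 0], [0, 0, 0], [0, 0, 0], [0, 0, 0]]}}

```text
clock: 29.25
position: [0.5631, 0.3148, 0.2913]
tool_rot: [2.409, 0.94, 1.823]
force: [3.1, -2.0, 0.8]
grip_width: -0.0002
```

```bash
python3 mv.py .5 -.085,.156,4; python3 hl.py w18 | tail -2
```

```text
tcp in cup [ 1.000e-04 -1.045e-01  1.510e-01] roterr [-0.0026 -0.4965 -0.0013] F [ 3.1 -2.   0.8] w -0.0002 clk 29.25
[[0.04, -0.0, -0.16], [0.04, -0.0, -0.16], [0.04, -0.0, -0.16], [0.04, -0.0, -0.16]]
Fcup [ 0.7 -3.7  0.6] rot [-0.02  0.03 -0.02]
scene [([44, 0, 76, 94, 4191], [94.1, 42.8]), ([48, 42, 7, 6, 25], [51.3, 45.3]), ([25, 45, 12, 18, 68], [30.6, 53.4]), ([39, 46, 8, 7, 23], [42.0, 49.2])]
0 [[38.0, 70.0], [48.0, 72.0], [59.0, 75.0]] 40 [[36.0, 65.0], [47.0, 62.0], [58.0, 58.0]] 60 [[33.0, 63.0], [42.0, 58.0], [52.0, 52.0]] 80 [[29.0, 62.0], [35.0, 54.0], [42.0, 46.0]] 114.6 [[21.0, 61.0], [20.0, 53.0], [20.0, 43.0]]
```

{"method": "arm_command", "body": {"delta_pos": [[0.04, 0, -0.2], [0.04, 0, -0.2], [0.04, 0, -0.2], [0.04, 0, -0.2]], "rotation": [[0, 0, 0], [0, 0, 0], [0, 0, 0], [0, 0, 0]]}}

```text
clock: 29.75
position: [0.5412, 0.3288, 0.2982]
tool_rot: [2.412, 0.939, 1.827]
force: [0.2, -0.9, 0.1]
grip_width: -0.0002
```

```bash
python3 mv.py .5 -.075,.158,3; python3 hl.py w19 | tail -2
```

```text
tcp in cup [ 0.     -0.0787  0.1585] roterr [-0.0019 -0.4989 -0.0005] F [ 0.2 -0.9  0.1] w -0.0002 clk 29.75
[[0.02, -0.0, -0.03], [0.02, -0.0, -0.03], [0.02, -0.0, -0.03]]
Fcup [-0.5 -0.7  0.3] rot [-0.02  0.01 -0.01]
scene [([35, 0, 85, 94, 4324], [93.4, 41.1]), ([34, 26, 13, 15, 63], [39.4, 33.7]), ([29, 42, 16, 10, 40], [36.4, 46.3]), ([20, 44, 4, 19, 68], [21.4, 53.4])]
0 [[38.0, 70.0], [48.0, 72.0], [59.0, 75.0]] 40 [[36.0, 65.0], [47.0, 62.0], [58.0, 58.0]] 60 [[33.0, 63.0], [42.0, 58.0], [52.0, 52.0]] 80 [[29.0, 62.0], [35.0, 54.0], [42.0, 46.0]] 114.6 [[21.0, 61.0], [20.0, 53.0], [20.0, 43.0]]
```

The handle looks upright (scene centroid (21,53), locked prediction (20,53)) and the force has dropped. A gentle extra push to confirm the stop.

{"method": "arm_command", "body": {"delta_pos": [[0.02, 0, -0.13], [0.02, 0, -0.13], [0.02, 0, -0.13]], "rotation": [[0, 0, 0], [0, 0, 0], [0, 0, 0]]}}

```text
clock: 30.15
position: [0.5339, 0.3329, 0.301]
tool_rot: [2.406, 0.943, 1.818]
force: [16.2, -8.6, -5.9]
grip_width: -0.0001
```

```bash
python3 mv.py .5 -.075,.158,3; python3 hl.py w20 | tail -2
```

```text
tcp in cup [-0.0002 -0.0704  0.1617] roterr [-0.0037 -0.4921 -0.001 ] F [16.2 -8.6 -5.9] w -0.0001 clk 30.15
[[0.01, 0.0, 0.06], [0.01, 0.0, 0.06], [0.01, 0.0, 0.06]]
Fcup [  1.  -17.9  -6.8] rot [-0.03  0.08 -0.02]
scene [([41, 0, 79, 94, 4331], [93.5, 40.9]), ([34, 17, 6, 8, 27], [36.6, 20.9]), ([30, 25, 13, 15, 65], [35.6, 33.0]), ([27, 41, 14, 10, 41], [33.7, 45.5]), ([18, 44, 6, 19, 70], [20.4, 53.1])]
0 [[38.0, 70.0], [48.0, 72.0], [59.0, 75.0]] 40 [[36.0, 65.0], [47.0, 62.0], [58.0, 58.0]] 60 [[33.0, 63.0], [42.0, 58.0], [52.0, 52.0]] 80 [[29.0, 62.0], [35.0, 54.0], [42.0, 46.0]] 114.6 [[21.0, 61.0], [20.0, 53.0], [20.0, 43.0]]
```

Firm stop at 18 N with the handle at the locked angle. Backing away.

{"method": "arm_command", "body": {"delta_pos": [[0, 0, 0.4], [-0.2, 0, 0.7], [-0.7, 0, 0.5], [-0.9, 0, 0.2], [-0.9, 0, 0], [-0.9, 0, 0], [0, 0, 0], [0, 0, 0]], "rotation": [[0, 0, 0], [0, 0, 0], [0, 0, 0], [0, 0, 0], [0, 0, 0], [0, 0, 0], [0, 0, 0], [0, 0, 0]]}}

```text
clock: 31.05
position: [0.5945, 0.2452, 0.365]
tool_rot: [2.413, 0.943, 1.824]
force: [-0.2, 1.6, -1.3]
grip_width: -0.0002
```

```bash
python3 hl.py w21; python3 - <<'E'
from h import *
import pickle
p=pickle.load(open('pics/w21.pkl','rb'));im=cv2.imread('pics/w21.png')
pad=np.array([0,0,.078]);print('\ncap edges',[proj(p,Oc+Cc@q).round().tolist() for q in([.031,0,.078],[-.031,0,.078],[0,.031,.078],[0,-.031,.078])])
T0=cv2.imread('pics/top0.png').astype(int);T,t1=snap('top','t1')
for n,(u,v) in dict(tinA=(235,277),tinB=(234,309),wt=(269,284),b1=(291,175),b2=(262,152)).items(): print(n,np.abs(T0[v-9:v+10,u-9:u+10]-t1[v-9:v+10,u-9:u+10].astype(int)).mean().round(1))
E
```

```text
tcp in cup [-0.002  -0.1729  0.232 ] roterr [-0.005  -0.4946  0.0021] F [-0.2  1.6 -1.3] w -0.0002 clk 31.05
100 [(312, 335)] 112 [(308, 338)] 124 [(308, 337)] 136 [(309, 335)] 148 [(307, 336)] 160 [(308, 334)] 172 [] 184 [] 196 [(316, 335)] 208 [(308, 335)] 220 [(306, 333)] 232 [] 244 [] 256 [] 268 [] 280 [] 292 [] 304 [] 316 [(283, 299), (339, 353)] 328 [(280, 298), (340, 357)] 340 [(278, 296), (341, 359)] 352 [(276, 306)] 364 [(297, 327), (338, 366)] 376 [(240, 284), (300, 334), (339, 366), (367, 399)] 388 [(249, 265), (266, 340), (341, 355), (359, 400)] 
0 [([321.0, 223.0], np.float64(22.9)), ([321.0, 257.0], np.float64(22.5)), ([321.0, 302.0], np.float64(21.8))]
20 [([321.0, 218.0], np.float64(23.7)), ([321.0, 255.0], np.float64(23.9)), ([322.0, 308.0], np.float64(24.3))]
40 [([321.0, 209.0], np.float64(24.4)), ([321.0, 244.0], np.float64(25.5)), ([322.0, 297.0], np.float64(27.1))]
60 [([321.0, 197.0], np.float64(24.8)), ([321.0, 222.0], np.float64(26.6)), ([322.0, 265.0], np.float64(29.6))]
80 [([321.0, 180.0], np.float64(25.2)), ([321.0, 192.0], np.float64(27.7)), ([322.0, 213.0], np.float64(32.0))]
95 [([321.0, 167.0], np.float64(25.3)), ([321.0, 166.0], np.float64(28.0)), ([322.0, 165.0], np.float64(32.8))]
114.6 [([321.0, 149.0], np.float64(25.1)), ([321.0, 132.0], np.float64(27.7)), ([321.0, 101.0], np.float64(32.5))]
scene [([69, 0, 16, 20, 101], [75.6, 9.1]), ([65, 0, 55, 94, 3754], [98.1, 45.0]), ([20, 44, 4, 19, 67], [21.4, 53.4])]
0 [[38.0, 70.0], [48.0, 72.0], [59.0, 75.0]] 40 [[36.0, 65.0], [47.0, 62.0], [58.0, 58.0]] 60 [[33.0, 63.0], [42.0, 58.0], [52.0, 52.0]] 80 [[29.0, 62.0], [35.0, 54.0], [42.0, 46.0]] 114.6 [[21.0, 61.0], [20.0, 53.0], [20.0, 43.0]] 
cap edges [[356.0, 108.0], [285.0, 108.0], [320.0, 75.0], [320.0, 141.0]]
tinA 15.2
tinB 9.5
wt 30.5
b1 38.9
b2 56.9
```

```bash
python3 - <<'E'
from h import *
im=cv2.imread('pics/w21.png').astype(int);g=im.mean(2)
for v in(85,95,108,118): print(v,[int(x) for x in g[v,270:372:3]])
S0=cv2.imread('pics/scene0.png').astype(int);p,S1=snap('scene','s2')
for n,(u,v) in dict(tinA=(222,290),wt=(245,307),bottle=(365,255)).items(): print(n,np.abs(S0[v-8:v+9,u-8:u+9]-S1[v-8:v+9,u-8:u+9].astype(int)).mean().round(1))
p9=__import__('pickle').load(open('pics/w9.pkl','rb'))
W4=__import__('pickle').load(open('pics/w4.pkl','rb'));print('weight from w4',plane(W4,(447,83),.052))
s=monitor.observe();print(s['clock'],s['force'])
g1=S1[130:230,190:290].max(2);k,l,s,c=cv2.connectedComponentsWithStats((g1<70).astype(np.uint8));print([(a.tolist(),b.round(1).tolist()) for a,b in zip(s[1:],c[1:]) if a[4]>15])
E
```

```text
85 [45, 43, 63, 64, 59, 60, 63, 58, 61, 156, 175, 179, 175, 140, 125, 110, 65, 65, 63, 131, 132, 148, 177, 177, 94, 64, 67, 63, 66, 67, 68, 65, 41, 43]
95 [45, 45, 48, 61, 85, 90, 112, 150, 147, 148, 149, 164, 179, 54, 42, 64, 71, 85, 91, 64, 55, 103, 175, 176, 180, 179, 195, 68, 70, 72, 68, 45, 29, 30]
108 [43, 44, 44, 98, 78, 139, 154, 147, 147, 146, 146, 106, 22, 14, 11, 19, 10, 17, 20, 20, 22, 20, 23, 150, 152, 151, 152, 174, 90, 64, 138, 129, 135, 161]
118 [56, 56, 55, 95, 98, 91, 148, 149, 146, 88, 86, 88, 89, 1, 12, 13, 9, 9, 0, 9, 19, 9, 11, 152, 150, 154, 153, 153, 160, 159, 161, 159, 178, 179]
tinA 1.8
wt 5.9
bottle 1.8
weight from w4 [0.35917241 0.1645652  0.052     ]
31.25 [ 0.65020556 -0.27830942  0.02011067]
[([0, 1, 25, 18, 207], [11.7, 8.8]), ([95, 8, 5, 12, 25], [97.6, 14.8]), ([50, 34, 4, 19, 66], [51.4, 43.3])]
```

```bash
python3 -c "
from workcell import bot; print(bot.job_done())"
```

```text
the job is handed in; nothing more can be done
None
```

The jar is in the shaker's cup and let go, and the clamp handle is swung over and stays upright by itself. I handed the job in at about 31 s of the 64 s.

- **Jar:** I let it go on the cup floor with the clamp still open. The wrist camera then put the cap within about 2 px (1–2 mm) of where a squarely seated jar should be. While setting it down I pressed it against the floor with about 66 N for a moment, more than intended, then eased off before opening the fingers.
- **Clamp:** My first two grips slipped off the handle. A third, deeper grip swung it about 60° before it slipped off too. I then pushed it the rest of the way with closed fingers. The resistance dropped, and it met a firm stop at 18 N.
- **After backing off:** Two later scene pictures showed the handle unmoved, within about 1 px of the locked position I had predicted. The wrist view agreed, and the force on the tool was close to zero.
- **Bystanders:** The scene view showed no change at one tin or near the wash bottle, and only a small one at the weight, probably shadow. The same check from the top view was useless because the arm was in the way. The second tin was hidden in the scene view, so I could not check it; no move was aimed near it.

I could not measure the pad force or the toggle link's angle. That the clamp is locked rests on the handle staying put and its angle in the pictures. In the last wrist view the clamp arm covered part of the cap; the visible edges fit a seated jar, the right one about 5 px short of prediction.

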